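Raise the counter hatch to its third notch and slide the card terminal out

TASK

A customer wants to pay by card: lift the hatch in the counter screen to the third notch of its rack, no higher, so that it stays up on its pawl by itself (the first notch at which the card terminal fits under). Then take the card terminal from among the things on the counter and slide it out under the hatch, standing flat on the counter, keys first and about straight, until well over half of it is on the customer's side. Leave everything else on the counter standing where it is.

Things in the scene. Friction and masses are not known exactly. Their poses are not given: they have to be found in the camera images.
- screen: Counter screen, fixed: aluminium posts and clear panes, 624 mm wide, 450 high. Origin at counter level, mid-opening, in its plane; x points out to the customer, y left as the staff (robot) see it. The hatch opening is y -125 to +125 mm between two posts 36 mm thick; the left one bears the rack.
- hatch (a joint): Height of the hatch above closed, m, 0 (its start) to 0.15; the gap beneath is 2 mm more. It falls by its own weight; lifting takes 5 to 13 N. The pawl snaps over a tooth when the hatch is raised 9 mm above that notch; let down, the hatch then rests there, within 2 mm. It meets the next tooth 15 mm above a notch. It goes up only, one notch after the other.
- rack: The steel rack with four teeth on the left post (y 117 to 152, x -30 to -18 mm in the screen's frame); its height varies. Axes as the screen's. Origin on the screen's middle line at the level of the first (lowest) notch; the notches, on which the pawl's nose rests, are 30 mm apart: z = 0, 30, 60 (third) and 90 mm above this origin.
- pawl_nose (a point): Underside of the pawl's nose as it lies fully out; goes up with the hatch (117 mm above the counter when closed). In a notch it is level with that notch.
- hatch_grip (a point): Point on the hatch's grip, 87 mm above the counter plus the joint value: a dark level bar standing out towards the staff (screen -x), 24 mm wide (y), 30 high, 58 long, its end 87 mm from the screen's plane; this point is on its middle line, 60 mm from that plane, at screen y = -70 mm. Axes as the screen's. The hatch (248 wide, 180 high, clear, aluminium rim) is behind it, 11 mm in front of that plane.
- pawl (a joint): The steel spring pawl at the hatch's upper left, rad: 0 when fully out (in a notch or between teeth), up to 0.3 while it rides over a tooth. On the hatch at y = 58 to 125 mm, standing 30 mm in front of the screen's plane, 110 to 165 mm above the hatch's lower edge.
- terminal_center (a point): Centre of the loose card terminal, 35 mm above its underside: grey wedge 170 mm long (x), 60 wide (y), upright flat sides, 0.4 kg. x points to its low key end (28 high); the top slopes up to 66 at the other end, with a hump 78 high over the last 40 mm there. Starts left or right of the hatch, standing, keys within 0.7 rad of the screen's x.
- terminal_keys (a point): Middle of the terminal's key end face, 85 mm ahead of its centre and 14 mm above its underside.
- tape_dispenser: Bystander: black tape dispenser, 160 x 66 x 84 mm high. Origin at the middle of its underside. It and the terminal stand on either side of the hatch, either way round.
- pump_bottle: Bystander: clear pump bottle, 60 mm across, 186 mm high, standing close to the screen on the left of the hatch. Origin at its underside.
- pen_cup: Bystander: dark cup with pens, 72 mm across, 150 mm high with the pens, standing close to the screen on the right of the hatch. Origin at its underside.
- calculator: Bystander: desk calculator 130 x 78 x 24 mm, far left. Origin at its underside.
- stapler: Bystander: stapler 140 x 36 x 55 mm, far right. Origin at its underside.
- stamp: Bystander: wooden-handled rubber stamp standing upright, 50 x 34 mm, 88 mm high, to the right of the hatch's middle, some 185 mm in front of the screen. Origin at its underside.
Not all that is in view belongs to the job. Leave any green look-alike of the part that bears terminal_center alone.

How it is judged:
By the outcome, as a careful person would: the job done as asked, in the order asked, and still so for the second after the job is handed in, with the robot touching nothing.
It also fails if it takes over 72 s, if anything falls off the work surface, if the arm or the gripper's body presses on something with over 40 N, if the wrist force passes 120 N, or if a joint passes its speed limit or range.

ROBOT

A 6-joint arm with a two-finger parallel gripper is mounted at the origin on the work surface. World frame = base frame: x ahead of the robot, y to its left, z up, the work surface at z = 0. Lengths are in mm, angles in rad, forces in N, time in s.
With the tool pointing down it reaches from about 425 to 950 mm from the base axis. Payload 3.5 kg.
Tool frame: the origin (TCP) lies at the very end of the fingers, on their centre line; the grasp point (between the pads) lies 19 mm behind it; z points along the fingers, x is the direction in which the jaws open and shut, and the axes are right-handed (so a half turn about z gives the same grasp; the last joint's range is limited). The gripper opens to 85 mm and grips with 20 to 120 N. Pads are 22 mm wide; open, the fingers measure 114 mm over their backs; the gripper's body (76 mm by 85 mm) begins 54 mm behind the grasp point. The pads swing forward as they close: fully open they stand 13 mm farther back than shut.
Start: joints at [-1.392, 0.286, 1.577, -0, 1.279, -0.15], TCP at [217.986, -638.818, 231.325] pointing down, gripper open.
Joint ranges: [-2.77, 2.77], [-0.9, 2.22], [0.21, 2.48], [-1.53, 4.67], [0.24, 2.81], [-2.84, 2.84]. Speed limits (rad/s): [2.79, 2.79, 3.14, 3.14, 3.14, 3.14].

INTERFACE

Orientations are given as a unit quaternion [x, y, z, w].
In Python, from cell import manip gives the robot as it stands.
- The arm moves only by the shell command python3 -m inch 'ROWS'. ROWS is JSON, a list of rows, each an object with "dp": the shift along the tool's x, y, z in units of 0.2 m (1.0 is 0.2 m), a list of three; "turn": the turn, a rotation vector about the tool's x, y, z in units of pi/2 rad (1.0 is pi/2 rad), a list of three; "claw": the closure, from -1 (fully open) to 1 (shut). A call has 1 to 5 rows; each row is the pose to reach, as a shift and turn from the pose commanded when the call began, along the tool's axes at that moment; what a row does not reach only later rows make up. A row lasts 1/12 s, in which the tool goes at most 41.7 mm and 7.16 degrees, less where a joint would pass 70% of its speed; a pose out of reach is approached as far as the arm can. A call with a number of a shift or a turn outside -1 to 1 is refused whole. A call with a gripper value outside its range is refused whole. The fingers move at their own pace and stop on an object; the grip force is fixed at half the most. Time passes only in rows, so rows that repeat a pose let the fingers close. It gives the time, the measured TCP pose, the force and the opening at its end, in the units of the state.
- manip.sense(): the state, without advancing time (a new reading comes with each control period).
- manip.capture(name): name is "scene" or "top" or "wrist"; returns the picture (420x560x3 uint8, red, green, blue); there is no depth.
- manip.get_calibration(name): a dict with "intrinsics" (3x3 intrinsics, pixels), "k1" (the pictures are not rectified: a ray, as slopes to the right and down, at radius r is drawn at 1 + k1 r^2 times it, then the intrinsics apply), "rvec" (rotation vector, rad) and "tvec" (3), from world to camera coordinates, as OpenCV has them. Camera axes: x right, y down, z forward; pixel columns grow to the right and rows downward; lengths in mm; the calibration is good to about 2 mm. A picture is of the moment at which its call begins: read the wrist's pose just before it. get_calibration takes no time and is no camera call; for the wrist camera it gives the pose at the moment of the call.
- manip.finish_job(): hands the job in, once; it reports no verdict.
The state is a dict: "clock": time; "joint_pos": joint angles; "dq": joint speeds; "joint_efforts": joint torques, N m; "ee_pos": TCP position; "tool_rot": TCP orientation; "contact_force": force on the tool from outside, world axes, zero at the start; "moment": the same for the moment, N m; "gripper_width": finger opening in mm.
Only numpy, scipy, OpenCV 4.12 (cv2) and the standard library are available. Lean on these libraries where they do the work, as an engineer would, in place of code of your own. Each camera call takes 0.05 s, during which the arm holds its last target.

## Working session

There is one attempt and no reset: what is moved stays moved. The work goes in short steps, Python scripts to look and compute and a shell command to move; the robot and the scene stay as the last step left them, time stands still between calls to the robot, and variables do not carry over. Pictures are saved under pics/ and viewed, and the job is handed in when it is done.

```bash
ls; mkdir -p pics; cat > h.py <<'E'
from cell import manip
import numpy as np, cv2, json
from scipy.spatial.transform import Rotation as R
def cap(n,f):
    im=manip.capture(n); cv2.imwrite('pics/'+f,im[:,:,::-1]); return im
E
python3 - <<'E'
from h import *
for n in ['scene','top','wrist']:
    c=manip.get_calibration(n); print(n,{k:np.round(np.array(v),4).tolist() for k,v in c.items()})
    cap(n,n+'0.png')
print(manip.sense())
E
```

```text
pics
scene {'intrinsics': [[451.3598, 0.0, 295.1382], [0.0, 451.3598, 207.1722], [0.0, 0.0, 1.0]], 'k1': -0.102, 'rvec': [2.805, -0.4427, 0.0606], 'tvec': [-507.3985, 201.8449, 1559.0511]}
top {'intrinsics': [[384.608, 0.0, 279.972], [0.0, 384.608, 207.3651], [0.0, 0.0, 1.0]], 'k1': -0.0085, 'rvec': [2.1169, -2.142, 0.1309], 'tvec': [38.775, 562.8771, 1129.9129]}
wrist {'intrinsics': [[316.4793, 0.0, 275.5451], [0.0, 316.4793, 207.0063], [0.0, 0.0, 1.0]], 'k1': -0.0507, 'rvec': [-2.364, 1.6904, 0.2402], 'tvec': [-674.724, -35.6205, 378.4776]}
{'clock': 0.15, 'joint_pos': array([-1.39197820e+00,  2.87011481e-01,  1.57783023e+00, -3.22887446e-05,
        1.27861307e+00, -1.50026417e-01]), 'dq': array([-0.0004773 , -0.00198497, -0.00233554,  0.00175114,  0.00066425,
       -0.00030447]), 'joint_efforts': array([ 1.55722053e-03, -4.06603861e+01, -2.93140465e+01, -9.59828935e-05,
        3.97364900e-03, -8.60063434e-07]), 'ee_pos': array([ 217.90295814, -638.32147967,  230.23773667]), 'tool_rot': array([ 8.13313403e-01, -5.81825095e-01, -6.78541767e-04, -6.37731521e-04]), 'contact_force': array([-0.32013054,  0.29243721,  0.50238519]), 'moment': array([-0.01525745, -0.01290124, -0.01839125]), 'gripper_width': 85.19295171010452}
```

View pics/scene0.png

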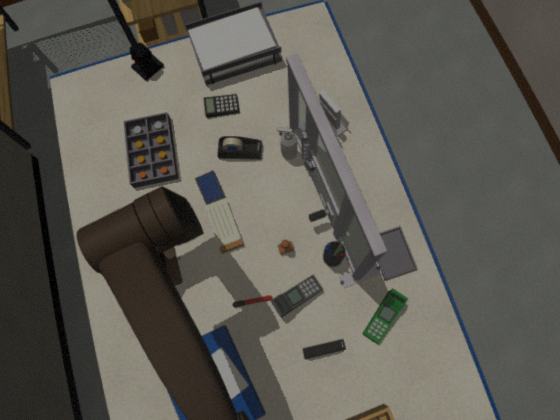

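View pics/top0.png

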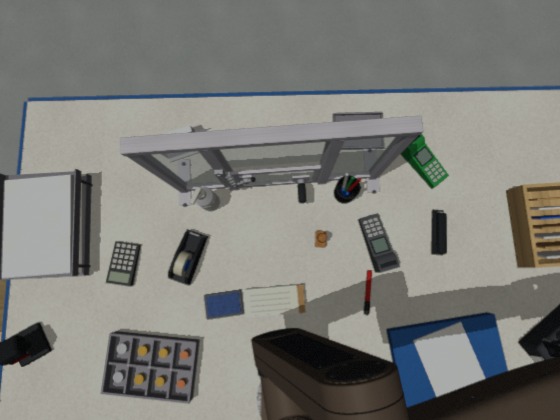

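View pics/wrist0.png

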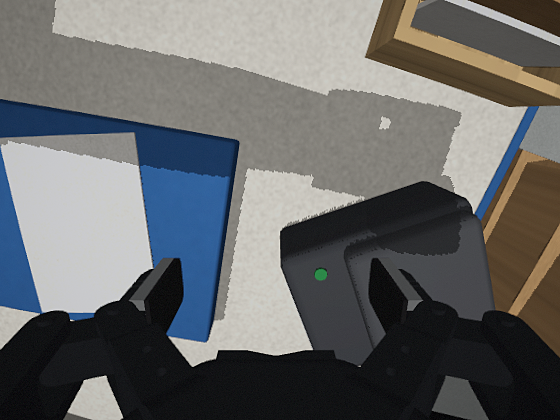

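```bash
cat >> h.py <<'E'
def cal(n): return manip.get_calibration(n)
def ray(n,uv,c=None):
    c=c or cal(n); K=np.array(c['intrinsics']); k=float(c['k1'])
    d=np.array([k,0,0,0,0.])
    p=cv2.undistortPointsIter(np.array([[uv]],float),K,d,None,None,(3,100,1e-12)).ravel()
    Rm=cv2.Rodrigues(np.array(c['rvec'],float))[0]; t=np.array(c['tvec'],float).ravel()
    return -Rm.T@t, Rm.T@np.array([p[0],p[1],1.])
def onz(n,uv,z,c=None):
    o,d=ray(n,uv,c); return o+d*(z-o[2])/d[2]
def tri(*a):
    A=np.zeros((3,3));b=np.zeros(3)
    for x in a:
        o,d=ray(*x); d=d/np.linalg.norm(d); P=np.eye(3)-np.outer(d,d); A+=P;b+=P@o
    X=np.linalg.solve(A,b); 
    res=[]
    for x in a:
        o,d=ray(*x); d=d/np.linalg.norm(d); v=X-o; res.append(np.linalg.norm(v-d*(v@d)))
    return X,np.round(res,1)
def proj(n,X,c=None):
    c=c or cal(n)
    return cv2.projectPoints(np.array([X],float),np.array(c['rvec'],float),np.array(c['tvec'],float),np.array(c['intrinsics']),np.array([float(c['k1']),0,0,0,0]))[0].ravel()
def crop(src,x0,y0,x1,y1,s,f):
    im=cv2.imread('pics/'+src)[y0:y1,x0:x1]; cv2.imwrite('pics/'+f,cv2.resize(im,None,fx=s,fy=s,interpolation=cv2.INTER_CUBIC))
E
python3 -c "
from h import *
crop('top0.png',110,110,430,280,2.5,'t1.png')
crop('top0.png',290,160,420,280,6,'t2.png')
crop('scene0.png',240,40,440,360,1.85,'s1.png')
"
```

```text
(no output)
```

View pics/t1.png

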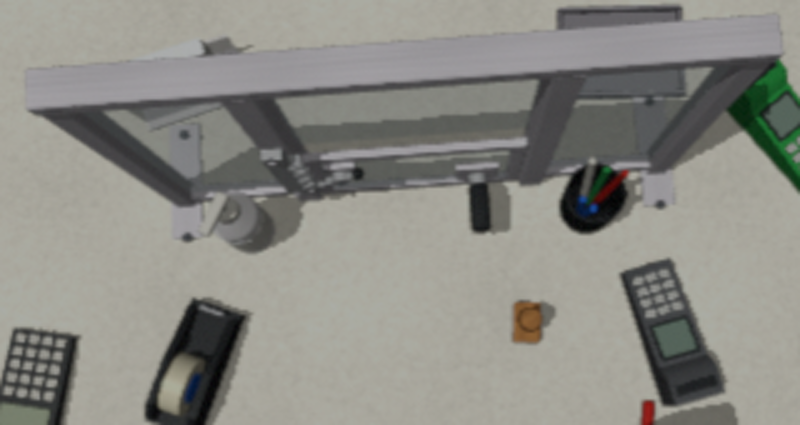

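View pics/t2.png

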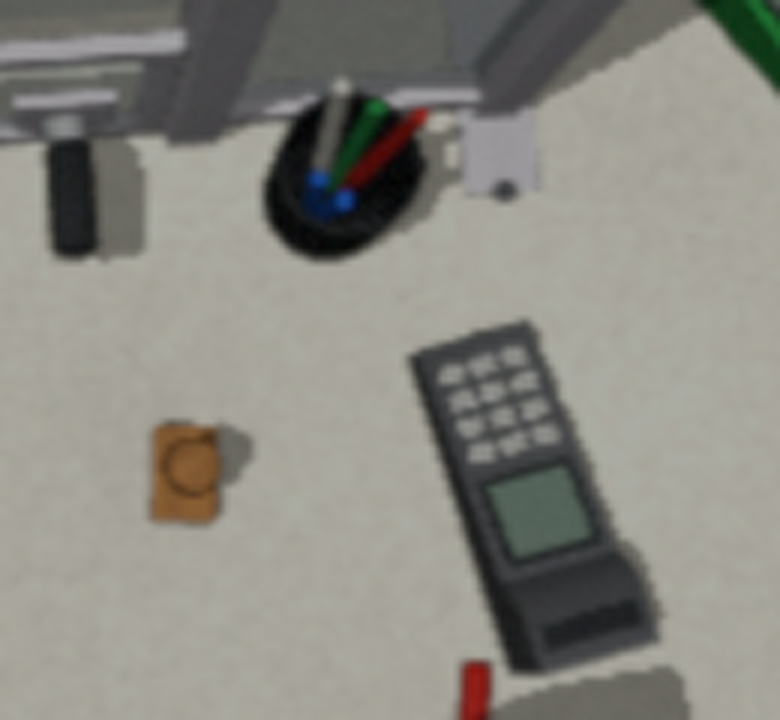

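View pics/s1.png

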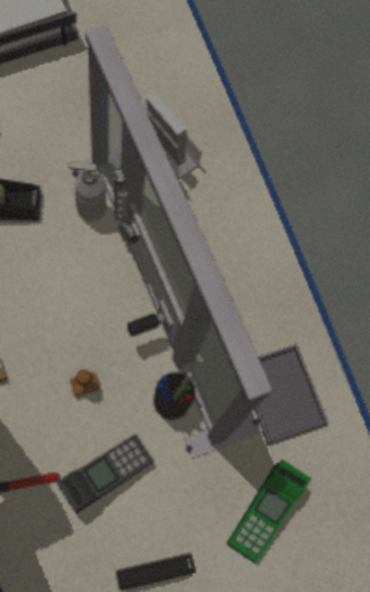

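```bash
python3 - <<'E'
from h import *
np.set_printoptions(precision=1,suppress=True)
T=lambda x,y:(x/2.5+110,y/2.5+110)
T2=lambda x,y:(x/6+290,y/6+160)
S=lambda x,y:(x/1.85+240,y/1.85+40)
print('cam',ray('top',(0,0))[0],ray('scene',(0,0))[0])
for n,p in dict(FL=(30,110),FR=(781,55),BL=(27,70),BR=(777,15)).items(): print(n,onz('top',T(*p),450))
for n,p in dict(FL=(90,42),FR=(245,400),BL=(104,28),BR=(270,388)).items(): print('s',n,onz('scene',S(*p),450))
print('grip end', onz('top',T2(52,250),102),onz('top',T2(97,248),102), 'root',onz('top',T2(48,142),102),onz('top',T2(92,138),102))
print('grip scene',onz('scene',S(128,325),102),onz('scene',S(131,335),102))
print('term bottom/keys', onz('top',T2(410,355),28),onz('top',T2(528,320),28),'hump far',onz('top',T2(512,650),78),onz('top',T2(655,625),78),'base',onz('top',T2(515,672),0),onz('top',T2(658,640),0))
print('keys scene',onz('scene',S(130,437),28),onz('scene',S(154,462),28),'hump',onz('scene',S(60,483),78),onz('scene',S(78,510),0))
print('stamp',onz('top',T2(190,466),88),'cup',onz('top',T2(345,170),110),'stapler',onz('top',(439,230),30))
print('red pen',onz('top',(369,271),5),onz('top',(366,312),5))
print('tray',onz('top',T(558,10),3),onz('top',T(682,95),3),onz('top',T(558,95),3))
print('tape',onz('top',T(195,300),60),onz('top',T(246,312),60))
E
```

```text
cam [ 386.3   -0.3 1202.4] [ 406.  -419.5 1545.3]
FL [616.5 343.9 450. ]
FR [ 651.2 -268.6  450. ]
BL [650.7 348.3 450. ]
BR [ 685.2 -267.6  450. ]
s FL [621.9 327.6 450. ]
s FR [ 648.8 -270.1  450. ]
s BL [650.5 345.7 450. ]
s BR [ 686.6 -265.3  450. ]
grip end [570.3 -23.9 102. ] [570.9 -45.6 102. ] root [623.5 -22.8 102. ] [625.2 -44.2 102. ]
grip scene [573.7 -28.7 102. ] [572.9 -48.1 102. ]
term bottom/keys [ 525.7 -206.8   28. ] [ 542.9 -267.5   28. ] hump far [ 377.1 -240.9   78. ] [ 388.3 -309.5   78. ] base [ 365.4 -258.7    0. ] [ 380.8 -332.1    0. ]
keys scene [ 518.6 -211.6   28. ] [ 545.5 -268.1   28. ] hump [ 373.9 -257.3   78. ] [ 388.9 -305.1    0. ]
stamp [466.2 -88.8  88. ] cup [ 605.8 -164.9  110. ] stapler [ 489.3 -448.1   30. ]
red pen [ 368.7 -237.     5. ] [ 247.  -222.7    5. ]
tray [ 875.4 -143.6    3. ] [ 757.5 -298.6    3. ] [ 760.3 -140.     3. ]
tape [495.9 308.5  60. ] [480.7 246.6  60. ]
```

```bash
cat >> h.py <<'E'
YAW=0.056; SO=np.array([651.,39.,0]); SX=np.array([np.cos(YAW),np.sin(YAW),0]); SY=np.array([-np.sin(YAW),np.cos(YAW),0])
def s2w(p): return SO+p[0]*SX+p[1]*SY+np.array([0,0,p[2]])
def w2s(p): p=np.array(p)-SO; return np.array([p@SX,p@SY,p[2]])
def tool(psi,a):
    z=np.array([np.sin(a)*np.cos(psi),np.sin(a)*np.sin(psi),-np.cos(a)]); x=np.array([np.sin(psi),-np.cos(psi),0])
    return R.from_matrix(np.c_[x,np.cross(z,x),z])
def plan(tcp,rot):
    s=manip.sense(); r0=R.from_quat(s['tool_rot'])
    d=r0.inv().apply(np.array(tcp)-s['ee_pos']); t=(r0.inv()*rot).as_rotvec()
    print('dp',np.round(d/200,4).tolist(),'turn',np.round(t/(np.pi/2),4).tolist(),'| mm',round(np.linalg.norm(d),1),'deg',round(np.degrees(np.linalg.norm(t)),1),'rows',round(max(np.linalg.norm(d)/41.7,np.degrees(np.linalg.norm(t))/7.16),1))
def st():
    s=manip.sense(); m=R.from_quat(s['tool_rot']).as_matrix(); z=m[:,2]
    print('t',round(s['clock'],2),'tcp',np.round(s['ee_pos'],1),'scr',np.round(w2s(s['ee_pos']),1),'z',np.round(z,3),'x',np.round(m[:,0],3),'F',np.round(s['contact_force'],1),'w',round(s['gripper_width'],1),'q',np.round(s['joint_pos'],2))
E
python3 - <<'E'
from h import *
s=manip.sense(); r=R.from_quat(s['tool_rot']); o,d=ray('wrist',(275.5,207))
print(r.inv().apply(o-s['ee_pos']),r.inv().apply(d)); 
_,d=ray('wrist',(375.5,207)); print(r.inv().apply(d))
st(); plan(s2w([-190,0,230]),tool(YAW,.4))
E
```

```text
[   0.85781263  -70.05639723 -142.02249796] [-2.48228634e-04  2.75812267e-01  9.61211502e-01]
[0.31735108 0.27578642 0.96125389]
t 0.15 tcp [ 217.9 -638.3  230.2] scr [-470.3 -652.   230.2] z [-0.     0.002 -1.   ] x [ 0.323 -0.946 -0.002] F [-0.3  0.3  0.5] w 85.2 q [-1.39  0.29  1.58 -0.    1.28 -0.15]
dp [-2.7618, -2.2283, 0.0068] turn [0.2531, 0.0359, 0.1711] | mm 709.7 deg 27.7 rows 17.0
```

```bash
python3 -m inch '[{"dp":[-0.16,-0.13,0],"turn":[0,0,0.04],"claw":-1},{"dp":[-0.32,-0.26,0],"turn":[0,0,0.08],"claw":-1},{"dp":[-0.48,-0.39,0],"turn":[0,0,0.12],"claw":-1},{"dp":[-0.64,-0.52,0],"turn":[0,0,0.15],"claw":-1},{"dp":[-0.8,-0.65,0],"turn":[0,0,0.17],"claw":-1}]'; python3 -c "
from h import *
st(); plan(s2w([-190,0,230]),tool(YAW,.4))"
```

```text
clock: 0.57
ee_pos: [289.5, -443.4, 230.7]
tool_rot: [0.728, -0.686, -0.0, -0.0]
contact_force: [0.8, -0.5, 0.2]
gripper_width: 85.5
t 0.57 tcp [ 289.5 -443.4  230.7] scr [-387.9 -461.4  230.7] z [-0.     0.001 -1.   ] x [ 0.059 -0.998 -0.001] F [ 0.8 -0.5  0.2] w 85.5 q [-1.18 -0.04  1.93  0.    1.25  0.33]
dp [-2.3041, -0.9963, 0.0056] turn [0.2547, 0.0009, 0.0017] | mm 502.1 deg 22.9 rows 12.0
```

```bash
python3 -m inch '[{"dp":[-0.16,-0.13,0],"turn":[0,0,0],"claw":-1},{"dp":[-0.33,-0.25,0],"turn":[0,0,0],"claw":-1},{"dp":[-0.5,-0.36,0],"turn":[0,0,0],"claw":-1},{"dp":[-0.67,-0.46,0],"turn":[0.03,0,0],"claw":-1},{"dp":[-0.85,-0.55,0],"turn":[0.08,0,0],"claw":-1}]'; python3 -c "
from h import *
st(); plan(s2w([-190,0,230]),tool(YAW,.4))"
```

```text
clock: 0.98
ee_pos: [390.3, -267.1, 231.4]
tool_rot: [0.728, -0.683, 0.044, -0.047]
contact_force: [-0.1, -0.0, 0.2]
gripper_width: 85.5
t 0.98 tcp [ 390.3 -267.1  231.4] scr [-277.5 -291.   231.4] z [ 0.128  0.008 -0.992] x [ 0.063 -0.998 -0.   ] F [-0.1 -0.   0.2] w 85.5 q [-0.87 -0.23  2.11  0.11  1.19  0.6 ]
dp [-1.4518, -0.4431, 0.0649] turn [0.1727, 0.0013, 0.0044] | mm 303.9 deg 15.6 rows 7.3
```

```bash
python3 -m inch '[{"dp":[-0.2,-0.06,0.01],"turn":[0.04,0,0],"claw":-1},{"dp":[-0.4,-0.12,0.02],"turn":[0.08,0,0],"claw":-1},{"dp":[-0.6,-0.18,0.03],"turn":[0.12,0,0],"claw":-1},{"dp":[-0.8,-0.24,0.04],"turn":[0.15,0,0],"claw":-1},{"dp":[-1,-0.3,0.05],"turn":[0.17,0,0],"claw":-1}]'; python3 -m inch '[{"dp":[-0.2,-0.05,0.0],"turn":[0,0,0],"claw":-1},{"dp":[-0.4,-0.1,0.0],"turn":[0,0,0],"claw":-1},{"dp":[-0.5,-0.15,0.0],"turn":[0,0,0],"claw":-1},{"dp":[-0.5,-0.15,0.0],"turn":[0,0,0],"claw":-1}]'; python3 -c "
from h import *
st(); np.save('wc.npy',cal('wrist'),allow_pickle=True); cap('wrist','w1.png');plan(s2w([-100,-70,200]),tool(YAW,.5))"
```

```text
clock: 1.4
ee_pos: [436.2, -64.5, 228.5]
tool_rot: [0.714, -0.672, 0.134, -0.143]
contact_force: [1.6, -0.3, -0.0]
gripper_width: 85.0
clock: 1.73
ee_pos: [458.7, 39.1, 241.4]
tool_rot: [0.717, -0.669, 0.134, -0.143]
contact_force: [0.2, -0.8, 0.4]
gripper_width: 85.3
t 1.73 tcp [458.7  39.1 241.4] scr [-192.    10.9  241.4] z [ 0.383  0.027 -0.923] x [ 0.068 -0.998 -0.001] F [ 0.2 -0.8  0.4] w 85.3 q [-0.19 -0.46  2.29  0.12  0.94  1.26]
dp [0.4014, -0.345, 0.3637] turn [0.068, 0.0029, 0.0064] | mm 128.4 deg 6.2 rows 3.1
```

View pics/w1.png

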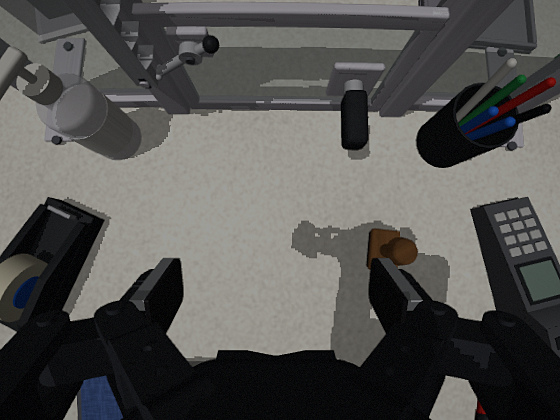

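```bash
python3 -c "
from h import *
plan(s2w([-130,70,200]),tool(YAW,.95))"
```

```text
dp [-0.3003, -0.2136, 0.309] turn [0.3545, 0.0043, 0.0057] | mm 96.2 deg 31.9 rows 4.5
```

```bash
python3 -m inch '[{"dp":[-0.06,-0.04,0.06],"turn":[0.07,0,0],"claw":-1},{"dp":[-0.12,-0.08,0.12],"turn":[0.14,0,0],"claw":-1},{"dp":[-0.18,-0.12,0.18],"turn":[0.21,0,0],"claw":-1},{"dp":[-0.24,-0.16,0.24],"turn":[0.28,0,0],"claw":-1},{"dp":[-0.3,-0.21,0.31],"turn":[0.35,0,0],"claw":-1}]';python3 -m inch '[{"dp":[0,0,0.0],"turn":[0,0,0],"claw":-1}]'; python3 -c "
from h import *
import pickle
st(); pickle.dump(cal('wrist'),open('wc2.pkl','wb')); cap('wrist','w2.png'); cap('scene','s2.png')"
```

```text
clock: 2.2
ee_pos: [509.9, 89.8, 208.9]
tool_rot: [0.661, -0.615, 0.289, -0.318]
contact_force: [0.3, 0.1, -0.8]
gripper_width: 85.5
clock: 2.28
ee_pos: [510.9, 89.0, 210.3]
tool_rot: [0.66, -0.616, 0.289, -0.319]
contact_force: [-0.2, -0.5, -0.1]
gripper_width: 85.5
t 2.28 tcp [510.9  89.  210.3] scr [-137.1   57.8  210.3] z [ 0.774  0.065 -0.63 ] x [ 0.074 -0.997 -0.011] F [-0.2 -0.5 -0.1] w 85.5 q [-0.09 -0.45  2.48  0.53  0.27  0.96]
```

View pics/w2.png

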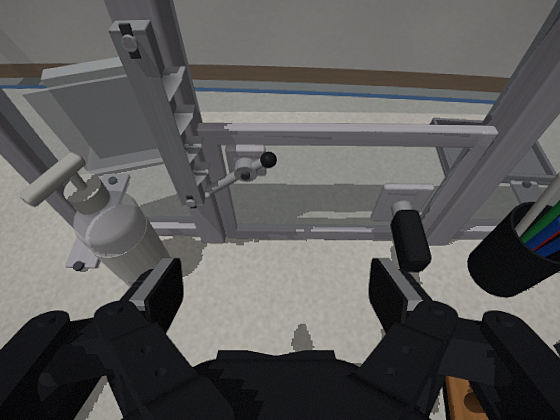

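```bash
python3 -c "
from h import *
crop('w2.png',100,10,300,230,3.6,'w2c.png')"
```

```text
(no output)
```

View pics/w2c.png

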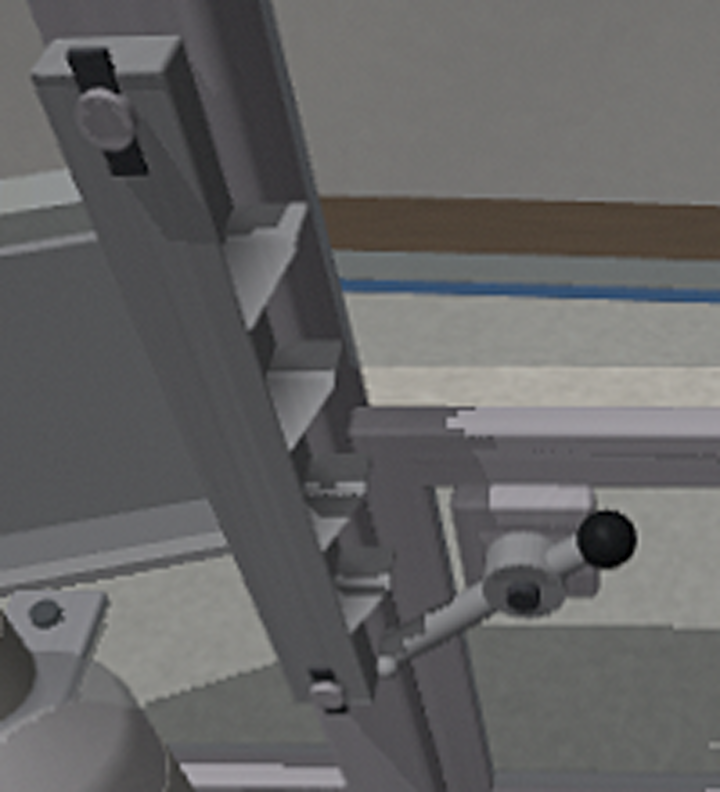

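```bash
python3 - <<'E'
from h import *
import pickle
c=pickle.load(open('wc2.pkl','rb'))
def onx(uv,xs):
    o,d=ray('wrist',uv,c); a=w2s(o); b=w2s(o+d); d=b-a; return np.round(a+d*(xs-a[0])/d[0],1)
C=lambda x,y:(x/3.6+100,y/3.6+10)
for n,p in dict(t1=(338,582),t2=(304,490),t3=(266,372),t4=(229,238)).items(): print(n,onx(C(*p),-30))
for n,p in dict(t1=(388,580),t2=(365,488),t3=(338,348),t4=(305,207),nose=(388,664)).items(): print('tip',n,onx(C(*p),-30),onx(C(*p),-18))
print('rack bot/top',onx(C(290,697),-30),onx(C(372,700),-30),onx(C(35,75),-30),onx(C(165,85),-30))
print('hatch lower rim/top',onx(C(352,432),-22),onx((224,240),-22))
# bar end
for uv in [(397,262),(426,270),(395,215),(415,211)]: print('bar',onx(uv,-87))
E
```

```text
t1 [-30.  127.7 155.8]
t2 [-30.  128.5 185.1]
t3 [-30.  128.3 215.9]
t4 [-30.  127.1 244.1]
tip t1 [-30.  115.9 156.6] [-18.  120.1 143. ]
tip t2 [-30.  115.3 185.7] [-18.  119.6 174.1]
tip t3 [-30.  113.3 221.3] [-18.  117.4 212.1]
tip t4 [-30.  112.7 249.6] [-18.  116.7 242.4]
tip nose [-30.  121.8 124.5] [-18.  126.5 108.6]
rack bot/top [-30.  150.9 109.7] [-30.  129.1 108.6] [-30.  149.1 272.4] [-30.  129.5 270.2]
hatch lower rim/top [-22.  117.7 194. ] [-22.  122.3  24.6]
bar [-87.  -44.3 107. ]
bar [-87.  -75.6  90.7]
bar [-87.  -20.9 179.1]
bar [-87.  -32.5 184. ]
```

```bash
python3 -c "
from h import *
im=cv2.imread('pics/w2.png')[55:205,150:225]; im=cv2.resize(im,None,fx=4,fy=4,interpolation=cv2.INTER_CUBIC); im=cv2.convertScaleAbs(im,alpha=1.6,beta=-60); cv2.imwrite('pics/w2d.png',im)"
```

```text
(no output)
```

View pics/w2d.png

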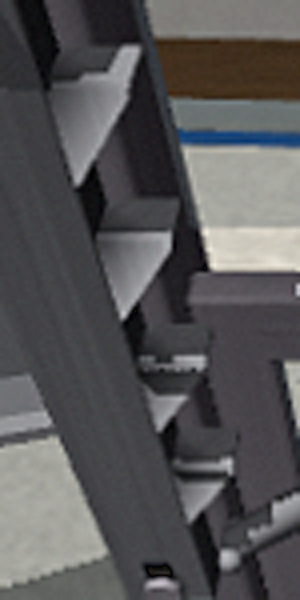

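```bash
python3 - <<'E'
from h import *
import pickle
c=pickle.load(open('wc2.pkl','rb'))
def onx(uv,xs):
    o,d=ray('wrist',uv,c); a=w2s(o); b=w2s(o+d); d=b-a; return np.round(a+d*(xs-a[0])/d[0],1)
C=lambda x,y:(x/4+150,y/4+55)
for p in [(180,470),(142,366),(97,235),(52,83)]: print(onx(C(*p),-30))
for p in [(172+60,432),(210,322),(178,198),(138,44)]: print('back',onx(C(*p),-18))
print(onx(C(230,562),-30),onx(C(230,562),-24))
plan(s2w([-75,-70,200]),tool(YAW,.5))
E
```

```text
[-30.  127.  154.8]
[-30.  127.8 184.7]
[-30.  128.1 215.5]
[-30.  127.4 244.3]
back [-18.  118.  153.5]
back [-18.  116.5 184.8]
back [-18.  116.5 213.9]
back [-18.  116.6 243.4]
[-30.  122.4 122.9] [-24.  124.8 114.9]
dp [0.6422, -0.1455, 0.2638] turn [-0.2475, 0.0121, 0.0048] | mm 141.9 deg 22.3 rows 3.4
```

```bash
python3 -m inch '[{"dp":[0.16,0,0],"turn":[-0.06,0,0],"claw":-1},{"dp":[0.32,-0.04,0.06],"turn":[-0.12,0,0],"claw":-1},{"dp":[0.48,-0.08,0.12],"turn":[-0.18,0,0],"claw":-1},{"dp":[0.64,-0.1,0.18],"turn":[-0.25,0.01,0],"claw":-1}]'; python3 -c "
from h import *
st(); cap('wrist','w3.png')
plan(s2w([-100,-70,150]),tool(YAW,.5));plan(s2w([-57,-70,70]),tool(YAW,.5))"
```

```text
clock: 2.72
ee_pos: [562.2, -38.8, 206.1]
tool_rot: [0.707, -0.664, 0.17, -0.177]
contact_force: [0.6, -0.2, 1.3]
gripper_width: 85.5
t 2.72 tcp [562.2 -38.8 206.1] scr [-93.  -72.7 206.1] z [ 0.474  0.025 -0.88 ] x [ 0.061 -0.998  0.005] F [ 0.6 -0.2  1.3] w 85.5 q [-0.33 -0.18  2.17  0.27  0.71  1.01]
dp [-0.0447, 0.1859, 0.2208] turn [0.004, -0.0054, 0.0029] | mm 58.4 deg 0.7 rows 1.4
dp [-0.0485, 0.1861, 0.6749] turn [0.004, -0.0054, 0.0029] | mm 140.4 deg 0.7 rows 3.4
```

View pics/w3.png

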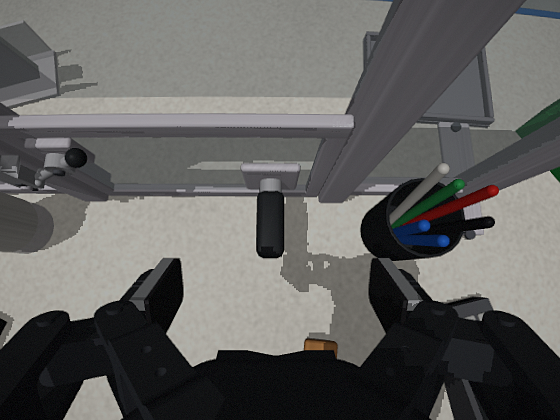

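```bash
python3 -m inch '[{"dp":[-0.02,0.186,0.0],"turn":[0.004,-0.005,0.003],"claw":-1},{"dp":[-0.02,0.186,0.18],"turn":[0.004,-0.005,0.003],"claw":-1},{"dp":[-0.03,0.186,0.36],"turn":[0.004,-0.005,0.003],"claw":-1},{"dp":[-0.03,0.186,0.5],"turn":[0.004,-0.005,0.003],"claw":-1},{"dp":[-0.03,0.186,0.5],"turn":[0.004,-0.005,0.003],"claw":-1}]'; python3 -c "
from h import *
st(); cap('wrist','w4.png')
plan(s2w([-57,-70,70]),tool(YAW,.5))"
```

```text
clock: 3.18
ee_pos: [574.0, -28.3, 92.7]
tool_rot: [0.706, -0.664, 0.164, -0.182]
contact_force: [-0.6, -0.1, -0.3]
gripper_width: 85.1
t 3.18 tcp [574.  -28.3  92.7] scr [-80.7 -62.9  92.7] z [ 0.473  0.039 -0.88 ] x [ 0.064 -0.998 -0.01 ] F [-0.6 -0.1 -0.3] w 85.1 q [-0.31  0.02  2.22  0.4   0.47  0.88]
dp [0.0368, -0.0399, 0.1656] turn [0.0016, 0.0075, 0.0019] | mm 34.8 deg 0.7 rows 0.8
```

View pics/w4.png

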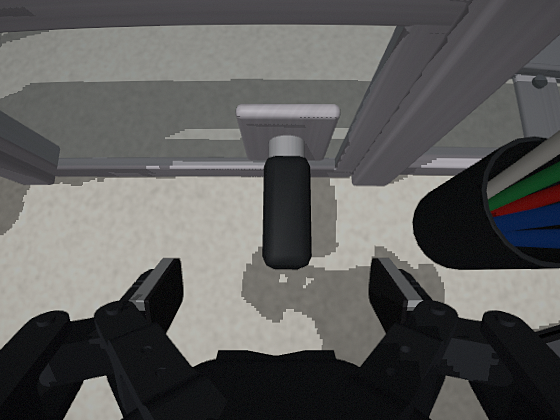

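```bash
python3 -m inch '[{"dp":[0.035,-0.02,0.04],"turn":[0,0.007,0],"claw":-1},{"dp":[0.035,-0.04,0.17],"turn":[0,0.007,0],"claw":-1},{"dp":[0.035,-0.04,0.17],"turn":[0,0.007,0],"claw":-1}]'; python3 -m inch '[{"dp":[0,0,0],"turn":[0,0,0],"claw":1},{"dp":[0,0,0],"turn":[0,0,0],"claw":1},{"dp":[0,0,0],"turn":[0,0,0],"claw":1},{"dp":[0,0,0],"turn":[0,0,0],"claw":1},{"dp":[0,0,0],"turn":[0,0,0],"claw":1}]'; python3 -c "
from h import *
st(); cap('wrist','w5.png')"
```

```text
clock: 3.48
ee_pos: [601.0, -34.2, 71.8]
tool_rot: [0.705, -0.664, 0.171, -0.18]
contact_force: [-1.1, 0.3, -0.7]
gripper_width: 85.2
clock: 3.9
ee_pos: [600.5, -33.2, 74.0]
tool_rot: [0.705, -0.664, 0.172, -0.182]
contact_force: [-7.1, 23.1, 19.3]
gripper_width: 25.2
t 3.9 tcp [600.5 -33.2  74. ] scr [-54.4 -69.3  74. ] z [ 0.484  0.027 -0.875] x [ 0.06  -0.998  0.002] F [-7.1 23.1 19.3] w 25.2 q [-0.29  0.11  2.17  0.43  0.41  0.86]
```

View pics/w5.png

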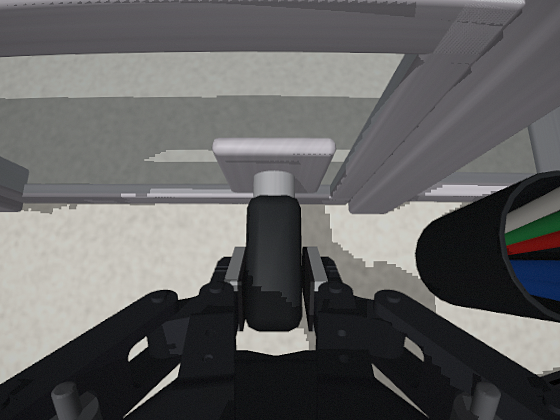

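```bash
python3 -m inch '[{"dp":[-0.01,-0.029,-0.052],"turn":[0,0,0],"claw":1},{"dp":[-0.01,-0.058,-0.105],"turn":[0,0,0],"claw":1},{"dp":[-0.01,-0.087,-0.157],"turn":[0,0,0],"claw":1},{"dp":[-0.01,-0.116,-0.21],"turn":[0,0,0],"claw":1},{"dp":[-0.01,-0.145,-0.262],"turn":[0,0,0],"claw":1}]'; python3 -c "
from h import *
st(); cap('wrist','w6.png')"
```

```text
clock: 4.37
ee_pos: [600.3, -32.2, 132.2]
tool_rot: [0.704, -0.664, 0.173, -0.181]
contact_force: [9.5, -5.0, -10.7]
gripper_width: 23.4
t 4.37 tcp [600.3 -32.2 132.2] scr [-54.6 -68.2 132.2] z [ 0.484  0.025 -0.875] x [ 0.057 -0.998  0.003] F [  9.5  -5.  -10.7] w 23.4 q [-0.29  0.01  2.15  0.33  0.53  0.98]
```

View pics/w6.png

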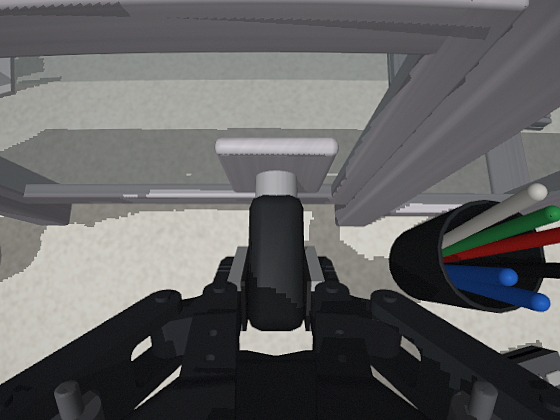

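```bash
python3 -m inch '[{"dp":[0,-0.026,-0.047],"turn":[0,0,0],"claw":1},{"dp":[0,-0.052,-0.094],"turn":[0,0,0],"claw":1},{"dp":[0,-0.078,-0.14],"turn":[0,0,0],"claw":1},{"dp":[0,-0.104,-0.186],"turn":[0,0,0],"claw":1},{"dp":[0,-0.128,-0.232],"turn":[0,0,0],"claw":1}]';python3 -m inch '[{"dp":[0,0,0],"turn":[0,0,0],"claw":1}]'; python3 -c "
from h import *
st(); cap('wrist','w7.png'); cap('top','t7.png'); crop('t7.png',190,110,350,220,5,'t7c.png')"
```

```text
clock: 4.83
ee_pos: [600.3, -32.1, 184.8]
tool_rot: [0.704, -0.664, 0.173, -0.181]
contact_force: [12.3, -4.4, -10.1]
gripper_width: 23.5
clock: 4.92
ee_pos: [600.3, -32.2, 186.4]
tool_rot: [0.705, -0.664, 0.173, -0.181]
contact_force: [2.4, -5.5, -3.3]
gripper_width: 23.3
t 4.92 tcp [600.3 -32.2 186.4] scr [-54.6 -68.2 186.4] z [ 0.484  0.025 -0.875] x [ 0.058 -0.998  0.004] F [ 2.4 -5.5 -3.3] w 23.3 q [-0.29 -0.07  2.11  0.28  0.64  1.04]
```

View pics/w7.png

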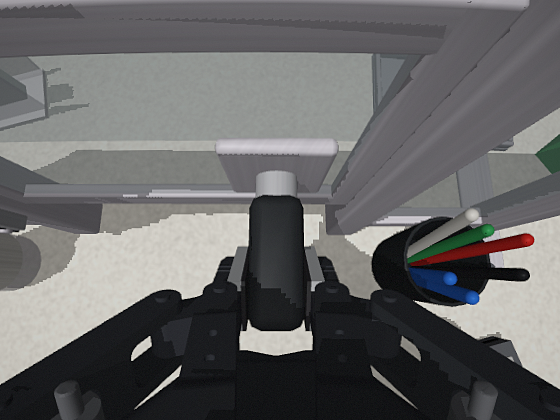

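View pics/t7c.png

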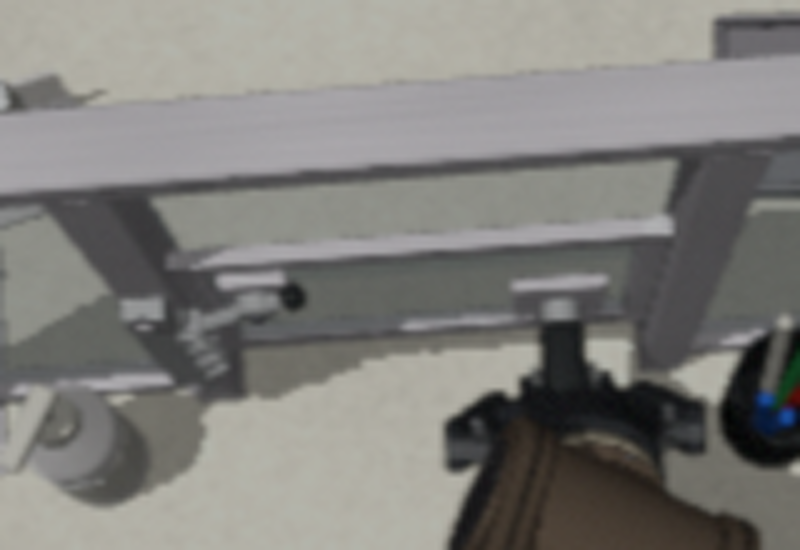

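```bash
python3 -m inch '[{"dp":[0,0.012,0.022],"turn":[0,0,0],"claw":1},{"dp":[0,0.024,0.043],"turn":[0,0,0],"claw":1},{"dp":[0,0.031,0.056],"turn":[0,0,0],"claw":1},{"dp":[0,0.031,0.056],"turn":[0,0,0],"claw":1}]';python3 -m inch '[{"dp":[0,0.005,0.0088],"turn":[0,0,0],"claw":1},{"dp":[0,0.005,0.0088],"turn":[0,0,0],"claw":1}]';python3 -m inch '[{"dp":[0,0.005,0.0088],"turn":[0,0,0],"claw":1},{"dp":[0,0.005,0.0088],"turn":[0,0,0],"claw":1}]'
```

```text
clock: 5.35
ee_pos: [600.3, -32.1, 171.7]
tool_rot: [0.704, -0.664, 0.173, -0.181]
contact_force: [7.0, -4.6, -7.8]
gripper_width: 23.2
clock: 5.52
ee_pos: [600.4, -32.1, 170.9]
tool_rot: [0.705, -0.664, 0.173, -0.181]
contact_force: [0.3, -4.6, -0.9]
gripper_width: 23.1
clock: 5.68
ee_pos: [600.4, -32.1, 170.5]
tool_rot: [0.705, -0.664, 0.173, -0.181]
contact_force: [-7.8, -4.7, 7.2]
gripper_width: 23.4
```

```bash
python3 -m inch '[{"dp":[0,-0.005,-0.009],"turn":[0,0,0],"claw":0},{"dp":[0,-0.005,-0.009],"turn":[0,0,0],"claw":-1},{"dp":[0,-0.005,-0.009],"turn":[0,0,0],"claw":-1},{"dp":[0,-0.005,-0.009],"turn":[0,0,0],"claw":-1},{"dp":[0,-0.005,-0.009],"turn":[0,0,0],"claw":-1}]'; python3 -m inch '[{"dp":[0,0,-0.12],"turn":[0,0,0],"claw":-1},{"dp":[0,0,-0.3],"turn":[0,0,0],"claw":-1},{"dp":[0,0,-0.5],"turn":[0,0,0],"claw":-1},{"dp":[0,0,-0.6],"turn":[0,0,0],"claw":-1},{"dp":[0,0,-0.6],"turn":[0,0,0],"claw":-1}]'; python3 -c "
from h import *
import pickle
st(); pickle.dump(cal('wrist'),open('wc8.pkl','wb')); cap('wrist','w8.png'); cap('top','t8.png'); crop('t8.png',190,110,350,220,5,'t8c.png');cap('scene','s8.png'); crop('s8.png',240,60,400,280,2.7,'s8c.png')"
```

```text
clock: 6.1
ee_pos: [600.0, -30.8, 170.4]
tool_rot: [0.705, -0.664, 0.172, -0.181]
contact_force: [0.9, 0.2, 0.2]
gripper_width: 81.3
clock: 6.52
ee_pos: [543.5, -34.9, 282.3]
tool_rot: [0.705, -0.662, 0.177, -0.183]
contact_force: [0.3, -0.5, 0.3]
gripper_width: 85.3
t 6.52 tcp [543.5 -34.9 282.3] scr [-111.5  -67.8  282.3] z [ 0.492  0.024 -0.87 ] x [ 0.06  -0.998  0.007] F [ 0.3 -0.5  0.3] w 85.3 q [-0.34 -0.32  2.14  0.25  0.85  1.05]
```

View pics/w8.png

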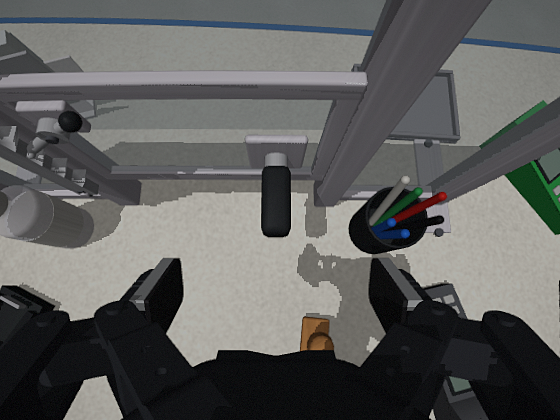

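View pics/t8c.png

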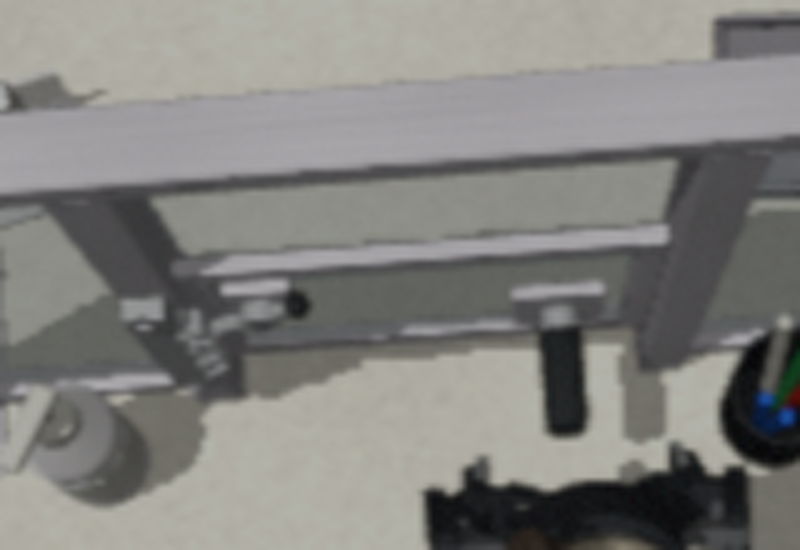

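View pics/s8c.png

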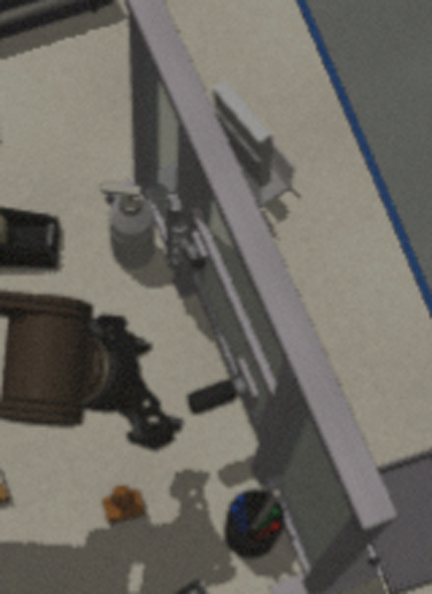

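```bash
python3 - <<'E'
from h import *
import pickle
c=pickle.load(open('wc8.pkl','rb'))
# hatch top-rim front-left/right corners etc
print(tri(('top',(303.6,196)),('wrist',(276.5,233),c)))
print(tri(('top',(190+668/5,110+243/5)),('wrist',(365,95),c)))
print(w2s(tri(('top',(190+668/5,110+243/5)),('wrist',(365,95),c))[0]))
for h in (85,97,107,127): print(h, proj('top',s2w([-87,-70,87+15+h])),proj('wrist',s2w([-87,-70,87+h+15]),c),proj('wrist',s2w([-87,-70,87+h-15]),c))
E
```

```text
(array([577.48650466, -35.88932992, 157.32519928]), array([1., 1.]))
(array([650.61598936, -84.62542795, 267.91245752]), array([0.2, 0.2]))
[  -7.30281476 -123.41014058  267.91245752]
85 [303.71867276 197.17170464] [276.74322944 240.02154062] [276.39262402 244.42946234]
97 [303.86196027 196.37051572] [276.90714287 237.96044056] [276.52381196 242.78023846]
107 [303.98393977 195.68846268] [277.05631728 236.08449172] [276.64208293 241.29328476]
127 [304.23521116 194.28344801] [277.39554952 231.81781796] [276.90714287 237.96044056]
```

```bash
cat > fk.py <<'E'
import numpy as np
from scipy.optimize import least_squares
from scipy.spatial.transform import Rotation as R
D=[([-1.39,.286,1.577,0,1.279,-.15],[217.986,-638.818,231.3]),
([-1.18,-.04,1.93,0,1.25,.33],[289.5,-443.4,230.7]),([-.87,-.23,2.11,.11,1.19,.6],[390.3,-267.1,231.4]),
([-.19,-.46,2.29,.12,.94,1.26],[458.7,39.1,241.4]),([-.09,-.45,2.48,.53,.27,.96],[510.9,89,210.3]),
([-.33,-.18,2.17,.27,.71,1.01],[562.2,-38.8,206.1]),([-.31,.02,2.22,.4,.47,.88],[574,-28.3,92.7]),
([-.29,.11,2.17,.43,.41,.86],[600.5,-33.2,74]),([-.29,.01,2.15,.33,.53,.98],[600.3,-32.2,132.2]),
([-.29,-.07,2.11,.28,.64,1.04],[600.3,-32.2,186.4]),([-.34,-.32,2.14,.25,.85,1.05],[543.5,-34.9,282.3])]
def fk(q,p):
    a1,d,h0,l2,l3,e,L=p
    r=R.from_euler('z',q[0]); x=r.apply([a1,d,h0]); r=r*R.from_euler('y',q[1]); x=x+r.apply([0,0,l2]); r=r*R.from_euler('y',q[2])
    x=x+r.apply([e,0,l3]); r=r*R.from_euler('z',q[3])*R.from_euler('y',q[4]); x=x+r.apply([0,0,L]); return x,r*R.from_euler('z',q[5]+np.pi)
_f=least_squares(lambda p:np.concatenate([fk(q,p)[0]-np.array(x) for q,x in D]),[0,-100,300,400,400,0,250],loss='soft_l1')
P=_f.x
LO=np.array([-2.77,-.9,.21,-1.53,.24,-2.84]);HI=np.array([2.77,2.22,2.48,4.67,2.81,2.84])
def ik(tcp,rot,q0):
    f=lambda q:(lambda a:np.concatenate([a[0]-tcp,300*(a[1].inv()*rot).as_rotvec()]))(fk(q,P))
    s=least_squares(f,np.clip(q0,LO+.01,HI-.01),bounds=(LO,HI)); return np.round(s.x,2),round(float(np.sqrt(2*s.cost)),1)
if __name__=='__main__': print(np.round(P,1),np.round(_f.fun.reshape(-1,3),0).tolist())
E
python3 fk.py
```

```text
[-5.000e-01  1.002e+02  2.389e+02  4.453e+02  5.726e+02  1.940e+01
  2.510e+02] [[1.0, -0.0, 0.0], [1.0, 1.0, 4.0], [-0.0, -0.0, -1.0], [-1.0, -0.0, -1.0], [1.0, -1.0, -1.0], [-0.0, -2.0, -1.0], [-0.0, -4.0, 0.0], [1.0, 2.0, 1.0], [-2.0, 1.0, -2.0], [0.0, 1.0, 1.0], [0.0, -2.0, 1.0]]
```

```bash
python3 - <<'E'
from h import *; from fk import *
q=[-.3,.1,2.1,.3,.5,.9]
xt=np.array([np.cos(.276),np.sin(.276),0])
for a in (0,.3,.5,.7):
  for g in (-55,-10):
    rot=tool(.276,a); z=rot.as_matrix()[:,2]; t=np.array([452,-260,42])+g*xt+19*z
    print('pick',a,g,ik(t,rot,[-.7,0,2.1,.1,.9,.6]))
for ys in (0,40):
 for a in (.3,.4,.5,.6,.7,.8):
  for xs in (-170,-40):
    rot=tool(YAW,a); z=rot.as_matrix()[:,2]; t=s2w([xs,ys,42])+19*z
    print('slide',ys,a,xs,ik(t,rot,q))
E
```

```text
pick 0 -55 (array([-0.81,  0.16,  2.17, -0.  ,  0.82,  0.48]), 0.0)
pick 0 -10 (array([-0.73,  0.21,  2.09,  0.  ,  0.83,  0.56]), 0.0)
pick 0.3 -55 (array([-0.95,  0.09,  2.26,  0.43,  0.73,  0.03]), 0.0)
pick 0.3 -10 (array([-0.86,  0.15,  2.2 ,  0.42,  0.71,  0.13]), 0.0)
pick 0.5 -55 (array([-1.05,  0.09,  2.31,  0.75,  0.75, -0.31]), 0.0)
pick 0.5 -10 (array([-0.95,  0.14,  2.26,  0.76,  0.71, -0.23]), 0.0)
pick 0.7 -55 (array([-1.14,  0.12,  2.35,  1.01,  0.85, -0.62]), 0.0)
pick 0.7 -10 (array([-1.03,  0.16,  2.31,  1.06,  0.79, -0.56]), 0.0)
slide 0 0.3 -170 (array([-0.18,  0.03,  2.33,  0.15,  0.49,  1.21]), 0.0)
slide 0 0.3 -40 (array([-0.12,  0.29,  2.03,  0.1 ,  0.53,  1.31]), 0.0)
slide 0 0.4 -170 (array([-0.2 , -0.  ,  2.38,  0.26,  0.38,  1.09]), 0.0)
slide 0 0.4 -40 (array([-0.13,  0.26,  2.08,  0.18,  0.41,  1.23]), 0.0)
slide 0 0.5 -170 (array([-0.21, -0.02,  2.43,  0.48,  0.28,  0.87]), 0.0)
slide 0 0.5 -40 (array([-0.14,  0.24,  2.13,  0.33,  0.29,  1.08]), 0.0)
slide 0 0.6 -170 (array([-0.25, -0.05,  2.48,  0.91,  0.24,  0.42]), 8.2)
slide 0 0.6 -40 (array([-0.16
[... 541 characters left out ...]
16,  0.37,  1.28]), 0.0)
slide 40 0.4 -40 (array([-0.06,  0.27,  2.08,  0.11,  0.4 ,  1.37]), 0.0)
slide 40 0.5 -170 (array([-0.1 , -0.02,  2.43,  0.31,  0.25,  1.13]), 0.0)
slide 40 0.5 -40 (array([-0.06,  0.25,  2.13,  0.2 ,  0.28,  1.27]), 0.0)
slide 40 0.6 -170 (array([-0.15, -0.06,  2.46,  0.68,  0.24,  0.73]), 18.6)
slide 40 0.6 -40 (array([-0.08,  0.23,  2.15,  0.41,  0.24,  1.06]), 17.6)
slide 40 0.7 -170 (array([-0.2 , -0.01,  2.48,  1.45,  0.24, -0.08]), 30.1)
slide 40 0.7 -40 (array([-0.15,  0.24,  2.24,  1.76,  0.24, -0.35]), 33.5)
slide 40 0.8 -170 (array([-0.12,  0.08,  2.48,  2.53,  0.24, -1.09]), 30.9)
slide 40 0.8 -40 (array([-0.09,  0.25,  2.27,  2.6 ,  0.24, -1.14]), 12.3)
```

```bash
python3 -c "
from h import *
plan([435,-264,230],tool(.276,0));plan([480,-180,280],tool(.2,0.15))"
```

```text
dp [1.1147, 0.6369, -0.0938] turn [-0.3192, -0.0358, -0.1341] | mm 257.4 deg 31.3 rows 6.2
dp [0.7095, 0.297, -0.1929] turn [-0.2246, -0.0299, -0.0842] | mm 158.6 deg 21.8 rows 3.8
```

```bash
python3 -m inch '[{"dp":[0.18,0.08,-0.05],"turn":[-0.05,0,-0.02],"claw":-1},{"dp":[0.36,0.16,-0.1],"turn":[-0.1,-0.01,-0.04],"claw":-1},{"dp":[0.54,0.23,-0.14],"turn":[-0.15,-0.02,-0.06],"claw":-1},{"dp":[0.71,0.3,-0.19],"turn":[-0.22,-0.03,-0.08],"claw":-1}]'; python3 -c "
from h import *
st();plan([435,-264,230],tool(.276,0))"
```

```text
clock: 7.0
ee_pos: [478.2, -181.3, 277.5]
tool_rot: [0.77, -0.633, 0.046, -0.06]
contact_force: [1.7, -0.4, 0.4]
gripper_width: 84.9
t 7.0 tcp [ 478.2 -181.3  277.5] scr [-184.9 -210.3  277.5] z [ 0.147  0.035 -0.989] x [ 0.194 -0.981 -0.006] F [ 1.7 -0.4  0.4] w 84.9 q [-0.62 -0.19  1.99  0.12  1.24  0.72]
dp [0.3649, 0.324, 0.1889] turn [-0.0965, -0.0002, -0.0516] | mm 104.7 deg 9.8 rows 2.5
```

```bash
python3 -m inch '[{"dp":[0.13,0.11,0.06],"turn":[-0.03,0,-0.02],"claw":-1},{"dp":[0.26,0.22,0.12],"turn":[-0.06,0,-0.04],"claw":-1},{"dp":[0.365,0.324,0.189],"turn":[-0.096,0,-0.052],"claw":-1},{"dp":[0.365,0.324,0.189],"turn":[-0.096,0,-0.052],"claw":-1}]'; python3 -c "
from h import *
import pickle
st();pickle.dump(cal('wrist'),open('wc9.pkl','wb')); cap('wrist','w9.png')"
```

```text
clock: 7.33
ee_pos: [434.3, -264.6, 225.9]
tool_rot: [0.797, -0.605, -0.002, -0.001]
contact_force: [-0.6, 0.7, -0.3]
gripper_width: 85.7
t 7.33 tcp [ 434.3 -264.6  225.9] scr [-233.4 -290.9  225.9] z [-0.002  0.003 -1.   ] x [ 0.269 -0.963 -0.003] F [-0.6  0.7 -0.3] w 85.7 q [-0.75 -0.08  1.98  0.    1.24  0.55]
```

View pics/w9.png

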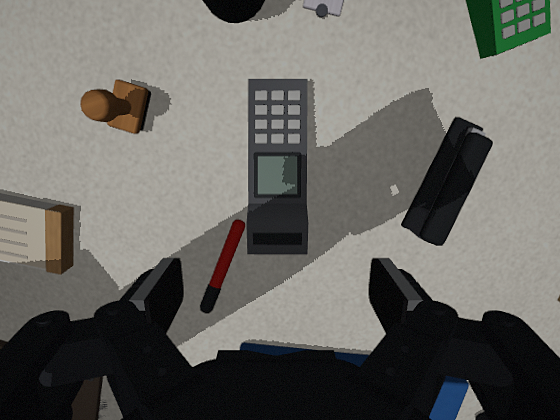

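```bash
python3 - <<'E'
from h import *
import pickle
c=pickle.load(open('wc9.pkl','rb')); np.set_printoptions(precision=1,suppress=True)
kl,kr=onz('wrist',(248,80),28,c),onz('wrist',(307,80),28,c); hl,hr=onz('wrist',(247,254),60,c),onz('wrist',(307,254),60,c)
print(kl,kr,hl,hr); m=(kl+kr)/2; hm=(hl+hr)/2; d=(m-hm)[:2]; print(d,np.linalg.norm(d),np.arctan2(d[1],d[0]), np.arctan2(-(kr-kl)[0]*-1,-(kr-kl)[1]))
print('base hump end',onz('wrist',(247,254),0,c),onz('wrist',(247,254),78,c))
yaw=.276; xt=np.array([np.cos(yaw),np.sin(yaw)]);print('centre',m[:2]-85*xt)
pen=onz('wrist',(240,221),6,c); print('pen',pen)
ctr=m[:2]-85*xt; v=pen[:2]-ctr; print('pen in terminal',v@xt, v@np.array([-xt[1],xt[0]]))
g=ctr-10*xt; plan([g[0],g[1],14],tool(yaw,0)); print(g)
E
```

```text
[ 528.8 -209.5   28. ] [ 544.8 -266.8   28. ] [ 358.6 -254.6   60. ] [ 375.7 -315.8   60. ]
[169.6  47. ] 176.0172960162641 0.2704975365123212 0.2722727478867568
base hump end [ 330.5 -256.1    0. ] [ 367.  -254.1   78. ]
centre [ 455.  -261.3]
pen [ 373.1 -237.2    6. ]
pen in terminal -72.22186968443953 45.4957653539977
dp [0.0205, -0.0431, 1.0679] turn [-0.0018, 0.0017, -0.0025] | mm 213.8 deg 0.3 rows 5.1
[ 445.4 -264. ]
```

```bash
python3 -m inch '[{"dp":[0.01,-0.043,0.2],"turn":[0,0,-0.0025],"claw":-1},{"dp":[0.02,-0.043,0.4],"turn":[0,0,-0.0025],"claw":-1},{"dp":[0.02,-0.043,0.6],"turn":[0,0,-0.0025],"claw":-1},{"dp":[0.02,-0.043,0.7],"turn":[0,0,-0.0025],"claw":-1},{"dp":[0.02,-0.043,0.7],"turn":[0,0,-0.0025],"claw":-1}]'; python3 -c "
from h import *
st();plan([445.4,-264,14],tool(.272,0));cap('wrist','w10.png')"
```

```text
clock: 7.8
ee_pos: [444.6, -260.7, 86.2]
tool_rot: [0.799, -0.602, -0.002, -0.002]
contact_force: [-0.8, 0.8, 0.1]
gripper_width: 85.5
t 7.8 tcp [ 444.6 -260.7   86.2] scr [-222.8 -287.7   86.2] z [-0.     0.006 -1.   ] x [ 0.276 -0.961 -0.006] F [-0.8  0.8  0.1] w 85.5 q [-0.73  0.11  2.07  0.01  0.96  0.56]
dp [0.0192, 0.0014, 0.3607] turn [-0.0008, 0.0039, 0.0048] | mm 72.2 deg 0.6 rows 1.7
```

View pics/w10.png

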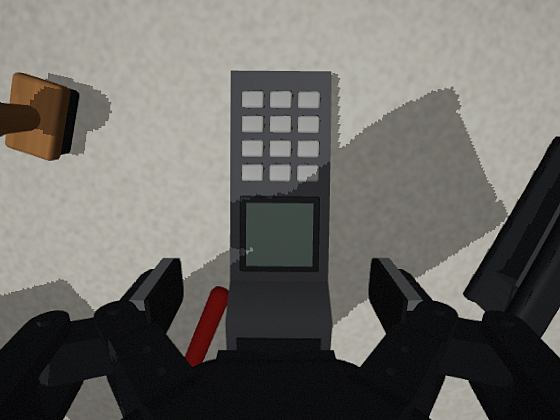

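```bash
python3 -m inch '[{"dp":[0.015,0,0.1],"turn":[0,0.003,0],"claw":-1},{"dp":[0.015,0,0.2],"turn":[0,0.003,0],"claw":-1},{"dp":[0.015,0,0.3],"turn":[0,0.003,0],"claw":-1},{"dp":[0.015,0,0.355],"turn":[0,0.003,0],"claw":-1},{"dp":[0.015,0,0.355],"turn":[0,0.003,0],"claw":-1}]'; python3 -c "
from h import *
st()"; python3 -m inch '[{"dp":[0,0,0],"turn":[0,0,0],"claw":1},{"dp":[0,0,0],"turn":[0,0,0],"claw":1},{"dp":[0,0,0],"turn":[0,0,0],"claw":1},{"dp":[0,0,0],"turn":[0,0,0],"claw":1}]'; python3 -c "
from h import *
st(); cap('wrist','w11.png')"
```

```text
clock: 8.27
ee_pos: [449.1, -267.4, 21.2]
tool_rot: [0.799, -0.602, 0.005, -0.0]
contact_force: [-0.7, -0.5, -0.2]
gripper_width: 85.3
t 8.27 tcp [ 449.1 -267.4   21.2] scr [-218.7 -294.7   21.2] z [ 0.009 -0.006 -1.   ] x [ 0.276 -0.961  0.009] F [-0.7 -0.5 -0.2] w 85.3 q [-0.73  0.23  2.08  0.    0.82  0.56]
clock: 8.6
ee_pos: [450.6, -269.1, 24.0]
tool_rot: [0.799, -0.602, 0.008, 0.0]
contact_force: [0.3, 1.5, 5.9]
gripper_width: 58.9
t 8.6 tcp [ 450.6 -269.1   24. ] scr [-217.3 -296.4   24. ] z [ 0.013 -0.01  -1.   ] x [ 0.275 -0.961  0.013] F [0.3 1.5 5.9] w 58.9 q [-0.73  0.23  2.08  0.    0.82  0.56]
```

View pics/w11.png

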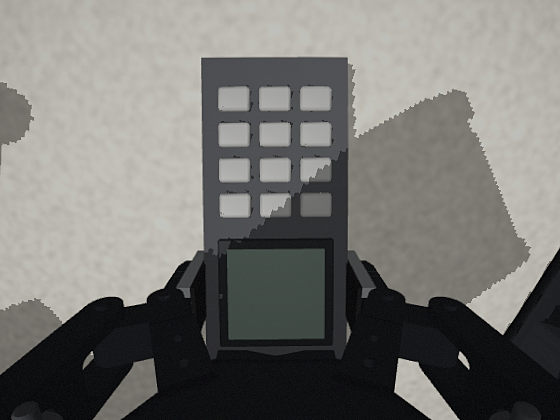

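```bash
python3 -m inch '[{"dp":[0,0,-0.1],"turn":[0,0,0],"claw":1},{"dp":[0,0,-0.25],"turn":[0,0,0],"claw":1},{"dp":[0,0,-0.4],"turn":[0,0,0],"claw":1},{"dp":[0,0,-0.55],"turn":[0,0,0],"claw":1},{"dp":[0,0,-0.65],"turn":[0,0,0],"claw":1}]'; python3 -c "
from h import *
st(); plan(s2w([-200,12,150]),tool(YAW,0)); cap('wrist','w12.png')"
```

```text
clock: 9.07
ee_pos: [448.5, -267.9, 154.7]
tool_rot: [0.798, -0.602, 0.008, 0.0]
contact_force: [0.6, -0.3, -2.4]
gripper_width: 58.9
t 9.07 tcp [ 448.5 -267.9  154.7] scr [-219.4 -295.   154.7] z [ 0.013 -0.011 -1.   ] x [ 0.275 -0.961  0.014] F [ 0.6 -0.3 -2.4] w 58.9 q [-0.73  0.02  2.03  0.    1.08  0.56]
dp [-1.4761, -0.4337, 0.0069] turn [-0.0071, -0.0082, 0.1419] | mm 307.7 deg 12.8 rows 7.4
```

View pics/w12.png

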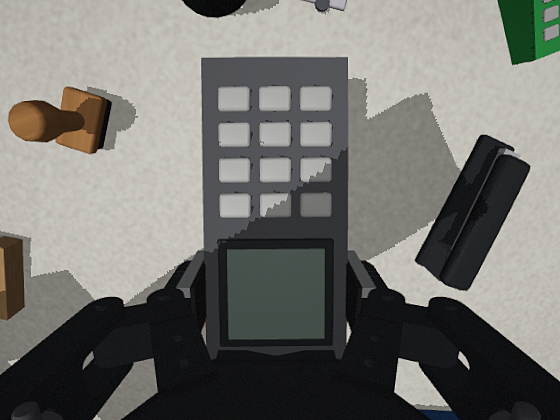

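Lifted with the terminal rigid in the jaws (same pixels as before, keys at rows 60–215). Carry over the stamp.

```bash
python3 -m inch '[{"dp":[-0.17,-0.05,0],"turn":[0,0,0.02],"claw":1},{"dp":[-0.35,-0.1,0],"turn":[0,0,0.04],"claw":1},{"dp":[-0.53,-0.155,0],"turn":[0,0,0.06],"claw":1},{"dp":[-0.7,-0.206,0],"turn":[0,0,0.08],"claw":1},{"dp":[-0.85,-0.25,0],"turn":[-0.005,-0.005,0.1],"claw":1}]'; python3 -c "
from h import *
st(); plan(s2w([-200,12,150]),tool(YAW,0))"
```

```text
clock: 9.53
ee_pos: [447.7, -87.7, 148.7]
tool_rot: [0.748, -0.663, -0.0, 0.001]
contact_force: [-0.0, 1.1, -3.7]
gripper_width: 58.9
t 9.53 tcp [447.7 -87.7 148.7] scr [-210.1 -115.1  148.7] z [-0.001 -0.001 -1.   ] x [ 0.12  -0.993  0.001] F [-0.   1.1 -3.7] w 58.9 q [-0.42 -0.12  2.17 -0.    1.09  1.04]
dp [-0.6309, -0.091, -0.0068] turn [0.0006, -0.0005, 0.0408] | mm 127.5 deg 3.7 rows 3.1
```

```bash
python3 -m inch '[{"dp":[-0.18,-0.02,0],"turn":[0,0,0.015],"claw":1},{"dp":[-0.35,-0.05,0],"turn":[0,0,0.03],"claw":1},{"dp":[-0.5,-0.07,0],"turn":[0,0,0.041],"claw":1},{"dp":[-0.63,-0.09,0],"turn":[0,0,0.041],"claw":1},{"dp":[-0.63,-0.09,0],"turn":[0,0,0.041],"claw":1}]'; python3 -m inch '[{"dp":[0,0,0.15],"turn":[0,0,0],"claw":1},{"dp":[0,0,0.3],"turn":[0,0,0],"claw":1},{"dp":[0,0,0.45],"turn":[0,0,0],"claw":1},{"dp":[0,0,0.55],"turn":[0,0,0],"claw":1},{"dp":[0,0,0.55],"turn":[0,0,0],"claw":1}]'; python3 -c "
from h import *
st(); cap('wrist','w13.png')"
```

```text
clock: 9.95
ee_pos: [450.4, 41.1, 148.6]
tool_rot: [0.729, -0.685, -0.0, 0.0]
contact_force: [0.0, 0.0, -3.6]
gripper_width: 58.8
clock: 10.37
ee_pos: [446.7, 37.4, 34.6]
tool_rot: [0.727, -0.687, -0.004, 0.004]
contact_force: [-1.3, 0.7, -4.1]
gripper_width: 58.7
t 10.37 tcp [446.7  37.4  34.6] scr [-204.     9.8   34.6] z [-0.011 -0.001 -1.   ] x [ 0.057 -0.998 -0.   ] F [-1.3  0.7 -4.1] w 58.7 q [-0.14  0.06  2.24 -0.    0.85  1.37]
```

View pics/w13.png

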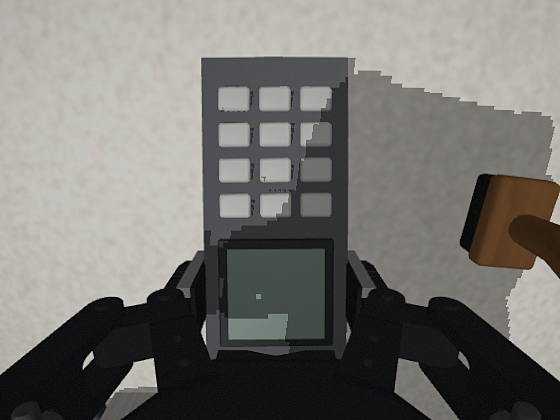

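```bash
python3 -m inch '[{"dp":[0,0,0.02],"turn":[0.011,0,0],"claw":1},{"dp":[0,0,0.04],"turn":[0.011,0,0],"claw":1},{"dp":[0,0,0.045],"turn":[0.011,0,0],"claw":1},{"dp":[0,0,0.045],"turn":[0.011,0,0],"claw":1}]'; python3 -m inch '[{"dp":[0,0,0.01],"turn":[0,0,0],"claw":1},{"dp":[0,0,0.01],"turn":[0,0,0],"claw":1}]';  python3 -c "
from h import *
st()"
```

```text
clock: 10.75
ee_pos: [452.4, 36.8, 31.9]
tool_rot: [0.727, -0.687, 0.007, -0.006]
contact_force: [-0.0, 0.5, -2.2]
gripper_width: 58.6
clock: 10.92
ee_pos: [452.3, 37.0, 29.6]
tool_rot: [0.727, -0.686, 0.007, -0.006]
contact_force: [-0.2, 0.0, -3.4]
gripper_width: 58.6
t 10.92 tcp [452.3  37.   29.6] scr [-198.5    9.1   29.6] z [ 0.019 -0.001 -1.   ] x [ 0.057 -0.998  0.002] F [-0.2  0.  -3.4] w 58.6 q [-0.14  0.07  2.25  0.    0.81  1.37]
```

```bash
python3 -m inch '[{"dp":[0,0,0.015],"turn":[0,0,0],"claw":1},{"dp":[0,0,0.015],"turn":[0,0,0],"claw":1}]'; python3 -m inch '[{"dp":[0,0,0.015],"turn":[0,0,0],"claw":1},{"dp":[0,0,0.015],"turn":[0,0,0],"claw":1}]'; python3 -m inch '[{"dp":[0,0,0.01],"turn":[0,0,0],"claw":1},{"dp":[0,0,0.01],"turn":[0,0,0],"claw":1}]'
```

```text
clock: 11.08
ee_pos: [451.8, 37.1, 25.9]
tool_rot: [0.727, -0.686, 0.007, -0.006]
contact_force: [-0.4, 0.5, -3.6]
gripper_width: 59.0
clock: 11.25
ee_pos: [452.5, 37.1, 24.2]
tool_rot: [0.727, -0.686, 0.007, -0.006]
contact_force: [-1.9, 0.3, 4.6]
gripper_width: 58.5
clock: 11.42
ee_pos: [452.5, 37.1, 24.1]
tool_rot: [0.727, -0.686, 0.006, -0.005]
contact_force: [-9.8, 2.4, 20.0]
gripper_width: 58.7
```

```bash
python3 -m inch '[{"dp":[0,0,-0.012],"turn":[0,0,0],"claw":1},{"dp":[0,-0.09,-0.012],"turn":[0,0,0],"claw":1},{"dp":[0,-0.18,-0.012],"turn":[0,0,0],"claw":1},{"dp":[0,-0.28,-0.012],"turn":[0,0,0],"claw":1},{"dp":[0,-0.375,-0.012],"turn":[0,0,0],"claw":1}]'; python3 -m inch '[{"dp":[0,0,0],"turn":[0,0,0],"claw":1}]';python3 -c "
from h import *
st(); cap('wrist','w14.png')
from fk import *
q=manip.sense()['joint_pos'].copy(); q[5]-=np.pi
for a in (.3,.4,.45,.5):
  rot=tool(YAW,a)*R.from_euler('z',np.pi); z=rot.as_matrix()[:,2]
  for xs in (-190,-45): print(a,xs,ik(s2w([xs,10,42])+19*z,rot,q))
"
```

```text
clock: 11.83
ee_pos: [527.4, 41.4, 24.8]
tool_rot: [0.727, -0.686, 0.007, -0.006]
contact_force: [-0.2, -0.6, -2.6]
gripper_width: 59.0
clock: 11.92
ee_pos: [531.1, 41.0, 26.0]
tool_rot: [0.727, -0.686, 0.009, -0.008]
contact_force: [0.1, 0.2, -2.1]
gripper_width: 58.4
t 11.92 tcp [531.1  41.   26. ] scr [-119.6    8.7   26. ] z [ 0.024 -0.001 -1.   ] x [ 0.057 -0.998  0.003] F [ 0.1  0.2 -2.1] w 58.4 q [-0.11  0.23  2.06  0.    0.82  1.4 ]
0.3 -190 (array([-0.17, -0.02,  2.38,  0.14,  0.49, -1.91]), 0.0)
0.3 -45 (array([-0.11,  0.28,  2.04,  0.1 ,  0.53, -1.81]), 0.0)
0.4 -190 (array([-0.18, -0.05,  2.43,  0.25,  0.38, -2.02]), 0.0)
0.4 -45 (array([-0.11,  0.25,  2.09,  0.17,  0.41, -1.88]), 0.0)
0.45 -190 (array([-0.19, -0.06,  2.46,  0.34,  0.33, -2.11]), 0.0)
0.45 -45 (array([-0.12,  0.24,  2.12,  0.23,  0.35, -1.94]), 0.0)
0.5 -190 (array([-0.2 , -0.07,  2.48,  0.46,  0.28, -2.24]), 0.0)
0.5 -45 (array([-0.12,  0.24,  2.14,  0.31,  0.28, -2.02]), 0.0)
```

View pics/w14.png

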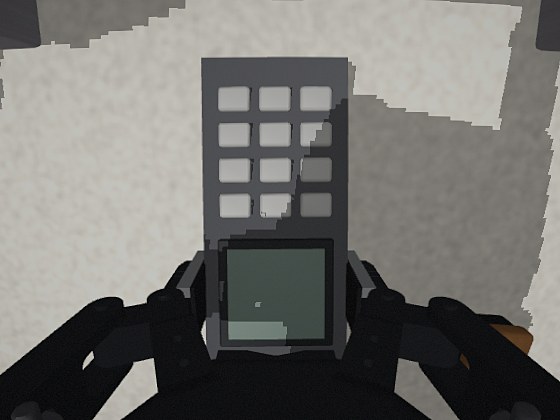

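```bash
python3 -m inch '[{"dp":[0,0,0.01],"turn":[0,0,0],"claw":1},{"dp":[0,0,0.01],"turn":[0,0,0],"claw":-1},{"dp":[0,0,0.01],"turn":[0,0,0],"claw":-1},{"dp":[0,0,0.01],"turn":[0,0,0],"claw":-1},{"dp":[0,0,0.01],"turn":[0,0,0],"claw":-1}]'; python3 -m inch '[{"dp":[0,0,-0.15],"turn":[0,0,0],"claw":-1},{"dp":[0,0.05,-0.35],"turn":[0,0,0],"claw":-1},{"dp":[0,0.12,-0.55],"turn":[0,0,0],"claw":-1},{"dp":[0,0.22,-0.7],"turn":[0,0,0],"claw":-1},{"dp":[0,0.4,-0.75],"turn":[0,0,0],"claw":-1}]';python3 -c "
from h import *
import pickle
st(); pickle.dump(cal('wrist'),open('wc15.pkl','wb')); cap('wrist','w15.png');cap('top','t15.png')"
```

```text
clock: 12.38
ee_pos: [526.3, 41.4, 22.8]
tool_rot: [0.727, -0.687, 0.007, -0.006]
contact_force: [0.9, -0.4, -0.6]
gripper_width: 85.3
clock: 12.8
ee_pos: [448.2, 36.2, 177.9]
tool_rot: [0.727, -0.686, 0.012, -0.009]
contact_force: [0.0, -0.7, 1.9]
gripper_width: 85.3
t 12.8 tcp [448.2  36.2 177.9] scr [-202.7    8.6  177.9] z [ 0.03  -0.002 -1.   ] x [ 0.057 -0.998  0.004] F [ 0.  -0.7  1.9] w 85.3 q [-0.15 -0.2   2.18  0.    1.13  1.37]
```

View pics/w15.png

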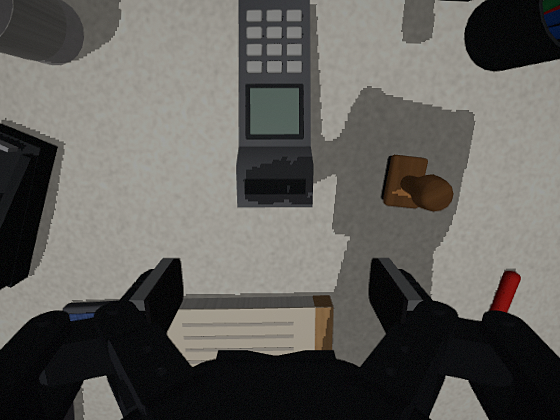

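```bash
for i in 1 2 3 4 5; do python3 -m inch '[{"dp":[0,0,0],"turn":[0,0,-0.079],"claw":-1},{"dp":[0,0,0],"turn":[0,0,-0.158],"claw":-1},{"dp":[0,0,0],"turn":[0,0,-0.237],"claw":-1},{"dp":[0,0,0],"turn":[0,0,-0.316],"claw":-1},{"dp":[0,0,0],"turn":[0,0,-0.395],"claw":-1}]' | grep rot; done;python3 -c "
from h import *
st()
rot=tool(YAW,.4)*R.from_euler('z',np.pi);z=rot.as_matrix()[:,2]
plan(s2w([-185,9,42])+19*z-100*z,rot)"
```

```text
tool_rot: [0.903, -0.429, 0.008, -0.003]
tool_rot: [0.991, -0.133, 0.008, -0.001]
tool_rot: [0.984, 0.176, 0.008, 0.002]
tool_rot: [0.884, 0.468, 0.007, 0.004]
tool_rot: [0.699, 0.716, 0.006, 0.006]
t 14.98 tcp [444.1  36.9 170.4] scr [-206.7    9.5  170.4] z [ 0.017 -0.    -1.   ] x [-0.024  1.    -0.001] F [0.7 0.2 0.2] w 85.1 q [-0.15 -0.19  2.19  0.    1.13 -1.74]
dp [-0.0038, -0.0538, 0.268] turn [-0.2441, 0.0048, -0.0199] | mm 54.7 deg 22.0 rows 3.1
```

```bash
python3 -c "
from h import *
import pickle
c=pickle.load(open('wc15.pkl','rb'))
for z in (66,78): print([np.round(w2s(onz('wrist',u,z,c)),1) for u in ((237,207),(313,207))])
print([np.round(w2s(onz('wrist',u,28,c)),1) for u in ((239,2),(310,2))])
crop('t15.png',230,120,390,260,5,'t15c.png')
"
```

```text
[array([-201.9,   39.5,   66. ]), array([-201.9,  -24. ,   66. ])]
[array([-198.9,   38. ,   78. ]), array([-198.8,  -22.5,   78. ])]
[array([-34.1,  38.1,  28. ]), array([-33.9, -21.5,  28. ])]
```

View pics/t15c.png

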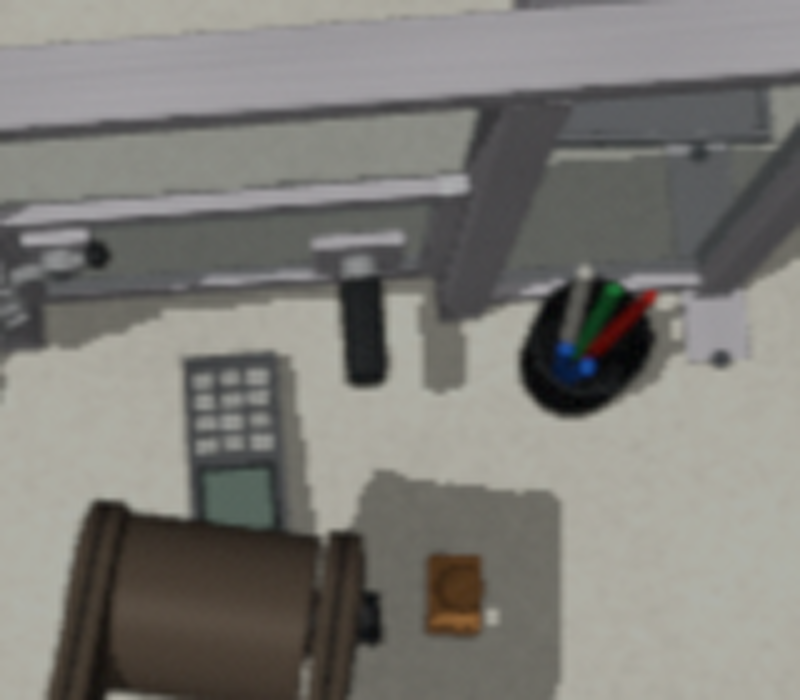

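```bash
python3 -m inch '[{"dp":[0,-0.02,0.05],"turn":[-0.075,0,-0.005],"claw":-1},{"dp":[0,-0.04,0.1],"turn":[-0.15,0,-0.01],"claw":-1},{"dp":[0,-0.05,0.16],"turn":[-0.22,0.005,-0.02],"claw":-1},{"dp":[0,-0.05,0.16],"turn":[-0.244,0.005,-0.02],"claw":-1},{"dp":[0,-0.05,0.16],"turn":[-0.244,0.005,-0.02],"claw":-1}]';python3 -c "
from h import *
st()
rot=tool(YAW,.4)*R.from_euler('z',np.pi);z=rot.as_matrix()[:,2]
plan(s2w([-187,8,42])+19*z-40*z,rot)
plan(s2w([-187,8,42])+19*z,rot)"
```

```text
clock: 15.4
ee_pos: [431.8, 37.1, 135.8]
tool_rot: [0.676, 0.71, 0.143, 0.135]
contact_force: [-0.2, 0.5, -0.3]
gripper_width: 84.9
t 15.4 tcp [431.8  37.1 135.8] scr [-219.    10.4  135.8] z [ 0.386  0.021 -0.922] x [-0.05   0.999  0.002] F [-0.2  0.5 -0.3] w 84.9 q [-0.21 -0.41  2.46  0.15  0.72 -1.93]
dp [-0.0118, -0.034, 0.3892] turn [-0.0021, 0.0007, -0.0041] | mm 78.2 deg 0.4 rows 1.9
dp [-0.0116, -0.0334, 0.5892] turn [-0.0021, 0.0007, -0.0041] | mm 118.1 deg 0.4 rows 2.8
```

```bash
python3 -m inch '[{"dp":[-0.01,-0.033,0.1],"turn":[0,0,-0.004],"claw":-1},{"dp":[-0.01,-0.033,0.2],"turn":[0,0,-0.004],"claw":-1},{"dp":[-0.01,-0.033,0.3],"turn":[0,0,-0.004],"claw":-1},{"dp":[-0.01,-0.033,0.36],"turn":[0,0,-0.004],"claw":-1},{"dp":[-0.01,-0.033,0.36],"turn":[0,0,-0.004],"claw":-1}]';python3 -c "
from h import *
st()
rot=tool(YAW,.4)*R.from_euler('z',np.pi);z=rot.as_matrix()[:,2]
plan(s2w([-187,8,42])+19*z,rot); cap('scene','s16.png'); crop('s16.png',220,130,360,270,5,'s16c.png')"
```

```text
clock: 15.82
ee_pos: [456.9, 35.9, 68.2]
tool_rot: [0.674, 0.712, 0.143, 0.136]
contact_force: [-0.7, -0.0, 0.1]
gripper_width: 85.7
t 15.82 tcp [456.9  35.9  68.2] scr [-194.     7.8   68.2] z [ 0.385  0.021 -0.923] x [-0.056  0.998 -0.001] F [-0.7 -0.   0.1] w 85.7 q [-0.2  -0.19  2.44  0.2   0.51 -1.98]
dp [0.0015, -0.0179, 0.2295] turn [-0.0024, 0.0007, 0.0003] | mm 46.0 deg 0.2 rows 1.1
```

View pics/s16c.png

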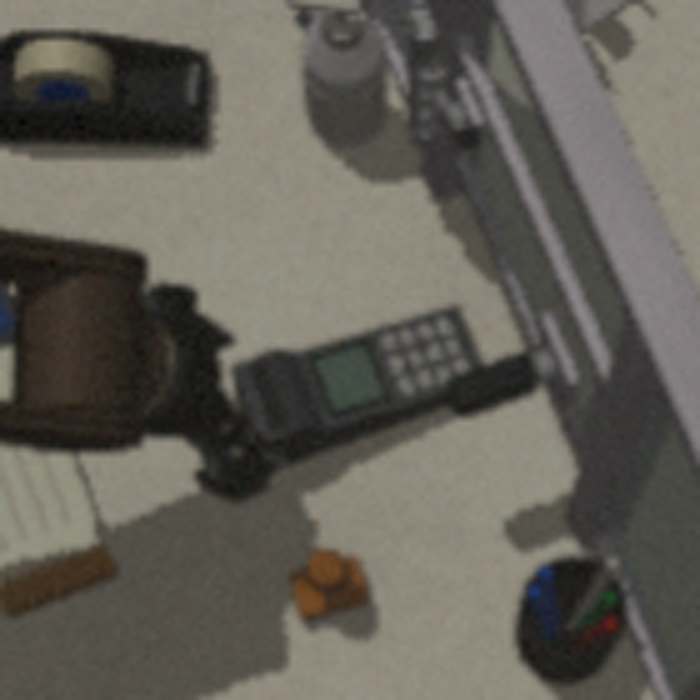

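```bash
python3 -m inch '[{"dp":[0,-0.01,0.07],"turn":[0,0,0],"claw":-1},{"dp":[0,-0.015,0.14],"turn":[0,0,0],"claw":-1},{"dp":[0,-0.015,0.21],"turn":[0,0,0],"claw":-1},{"dp":[0,-0.015,0.21],"turn":[0,0,0],"claw":-1}]';python3 -m inch '[{"dp":[0,0,0],"turn":[0,0,0],"claw":1},{"dp":[0,0,0],"turn":[0,0,0],"claw":1},{"dp":[0,0,0],"turn":[0,0,0],"claw":1},{"dp":[0,0,0],"turn":[0,0,0],"claw":1}]'; python3 -c "
from h import *
import pickle
st(); pickle.dump(cal('wrist'),open('wc17.pkl','wb')); cap('wrist','w17.png'); cap('scene','s17.png'); crop('s17.png',220,130,360,270,5,'s17c.png')"
```

```text
clock: 16.2
ee_pos: [470.9, 36.5, 29.8]
tool_rot: [0.673, 0.712, 0.144, 0.137]
contact_force: [-0.9, -0.0, 0.2]
gripper_width: 84.9
clock: 16.53
ee_pos: [471.5, 36.4, 32.2]
tool_rot: [0.673, 0.712, 0.145, 0.139]
contact_force: [-2.2, -0.1, 6.0]
gripper_width: 59.3
t 16.53 tcp [471.5  36.4  32.2] scr [-179.3    7.4   32.2] z [ 0.393  0.019 -0.92 ] x [-0.056  0.998 -0.003] F [-2.2 -0.1  6. ] w 59.3 q [-0.19 -0.06  2.42  0.24  0.4  -2.02]
```

View pics/s17c.png

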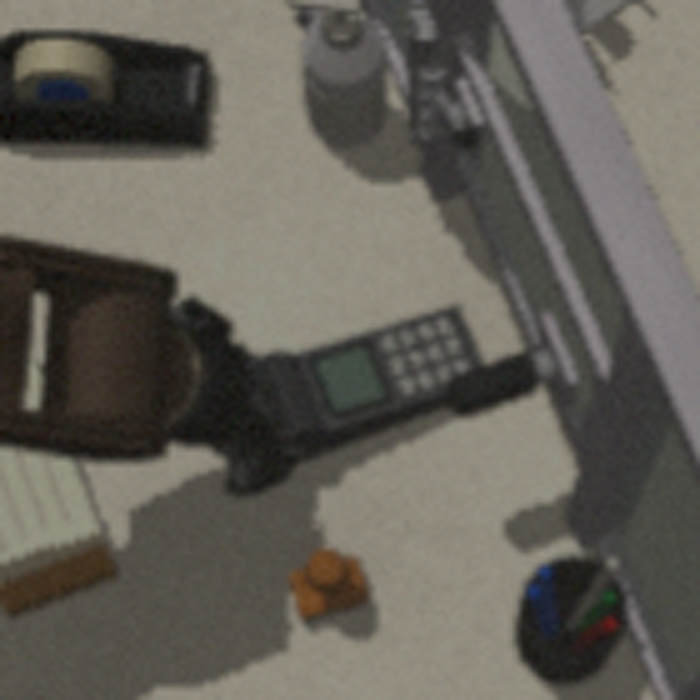

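View pics/w17.png

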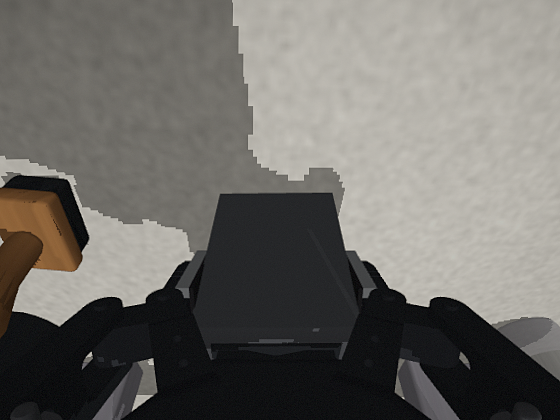

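```bash
python3 -m inch '[{"dp":[0,0.07,0.025],"turn":[0,0,0],"claw":1},{"dp":[0,0.16,0.064],"turn":[0,0,0],"claw":1},{"dp":[0,0.25,0.103],"turn":[0,0,0],"claw":1},{"dp":[0,0.34,0.141],"turn":[0,0,0],"claw":1},{"dp":[0,0.415,0.174],"turn":[0,0,0],"claw":1}]';python3 -m inch '[{"dp":[0,0,0],"turn":[0,0,0],"claw":1}]';python3 -c "
from h import *
st();  cap('scene','s18.png'); crop('s18.png',220,130,360,270,5,'s18c.png')"
```

```text
clock: 17.05
ee_pos: [561.4, 41.7, 32.0]
tool_rot: [0.673, 0.712, 0.144, 0.138]
contact_force: [-8.5, -0.7, 11.3]
gripper_width: 59.5
clock: 17.13
ee_pos: [563.6, 41.1, 32.8]
tool_rot: [0.673, 0.712, 0.145, 0.139]
contact_force: [1.3, -0.4, -2.5]
gripper_width: 59.2
t 17.13 tcp [563.6  41.1  32.8] scr [-87.1   7.   32.8] z [ 0.394  0.019 -0.919] x [-0.056  0.998 -0.003] F [ 1.3 -0.4 -2.5] w 59.2 q [-0.14  0.14  2.21  0.19  0.4  -1.93]
```

View pics/s18c.png

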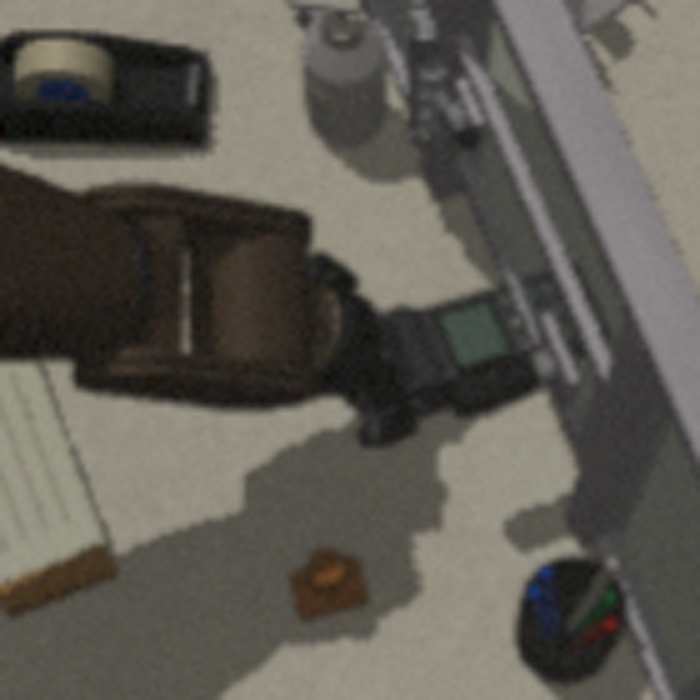

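```bash
python3 -m inch '[{"dp":[0,0.055,0.024],"turn":[0,0,0],"claw":1},{"dp":[0,0.11,0.048],"turn":[0,0,0],"claw":1},{"dp":[0,0.16,0.069],"turn":[0,0,0],"claw":1},{"dp":[0,0.2,0.087],"turn":[0,0,0],"claw":1}]';python3 -m inch '[{"dp":[0,0,0],"turn":[0,0,0],"claw":1}]';python3 -c "
from h import *
st();  cap('scene','s19.png'); crop('s19.png',220,130,360,270,5,'s19c.png');cap('top','t19.png'); crop('t19.png',200,90,360,210,5,'t19c.png')"
```

```text
clock: 17.52
ee_pos: [603.6, 44.1, 32.0]
tool_rot: [0.673, 0.712, 0.144, 0.138]
contact_force: [-9.4, -0.5, 13.8]
gripper_width: 59.3
clock: 17.6
ee_pos: [605.0, 43.8, 32.1]
tool_rot: [0.673, 0.712, 0.145, 0.139]
contact_force: [1.8, 0.2, 1.4]
gripper_width: 59.6
t 17.6 tcp [605.   43.8  32.1] scr [-45.6   7.4  32.1] z [ 0.393  0.019 -0.919] x [-0.056  0.998 -0.003] F [1.8 0.2 1.4] w 59.6 q [-0.12  0.23  2.11  0.17  0.41 -1.89]
```

View pics/s19c.png

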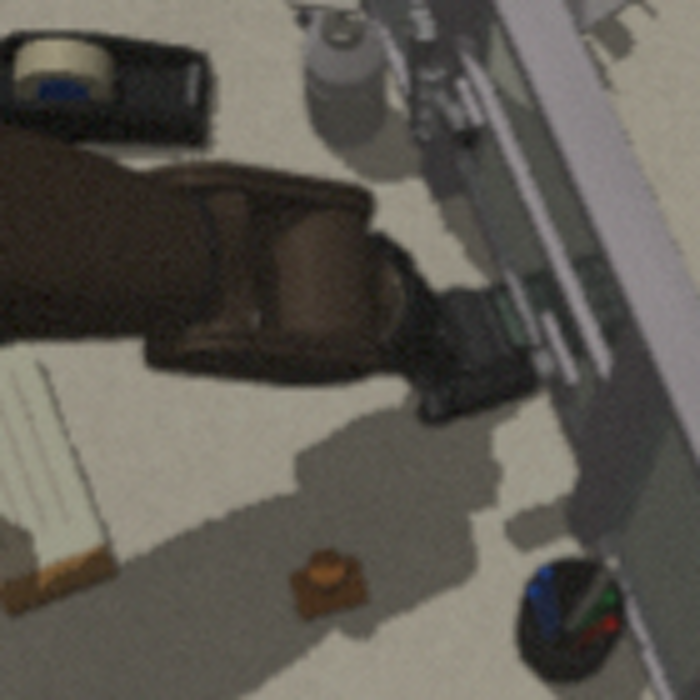

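View pics/t19c.png

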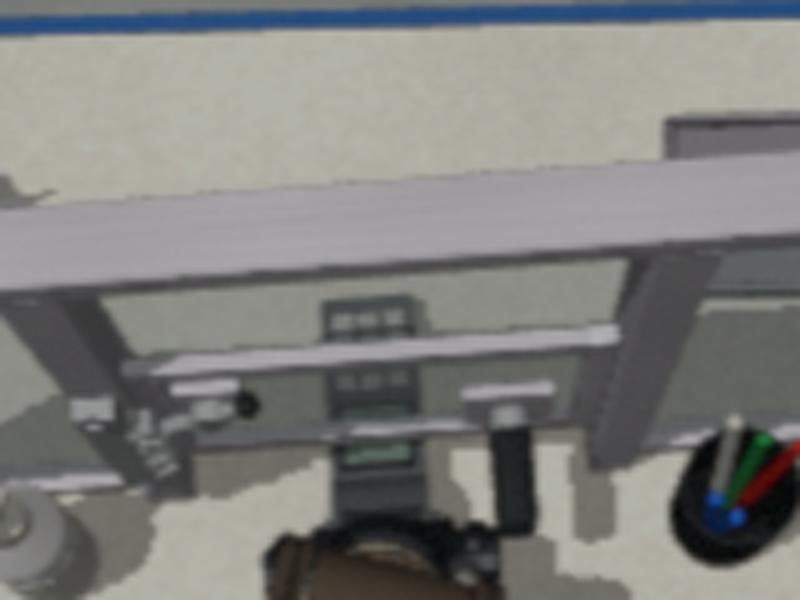

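```bash
python3 -m inch '[{"dp":[0,0.02,0.0085],"turn":[0,0,0],"claw":1},{"dp":[0,0.037,0.016],"turn":[0,0,0],"claw":1},{"dp":[0,0.037,0.016],"turn":[0,0,0],"claw":1}]';python3 -m inch '[{"dp":[0,0,0],"turn":[0,0,0],"claw":-0.3},{"dp":[0,0,0],"turn":[0,0,0],"claw":-0.5},{"dp":[0,0,0],"turn":[0,0,0],"claw":-0.6},{"dp":[0,0,0],"turn":[0,0,0],"claw":-0.6}]';python3 -c "
from h import *
st()"
```

```text
clock: 17.95
ee_pos: [612.0, 44.4, 32.0]
tool_rot: [0.673, 0.712, 0.144, 0.138]
contact_force: [-3.9, 0.4, 10.5]
gripper_width: 59.3
clock: 18.28
ee_pos: [610.8, 44.5, 29.7]
tool_rot: [0.673, 0.712, 0.143, 0.137]
contact_force: [0.2, 0.7, -0.5]
gripper_width: 68.5
t 18.28 tcp [610.8  44.5  29.7] scr [-39.9   7.7  29.7] z [ 0.388  0.02  -0.921] x [-0.056  0.998 -0.002] F [ 0.2  0.7 -0.5] w 68.5 q [-0.12  0.24  2.09  0.16  0.42 -1.88]
```

```bash
python3 -m inch '[{"dp":[0,0,0],"turn":[0,0,0],"claw":-1},{"dp":[0,-0.07,-0.03],"turn":[0,0,0],"claw":-1},{"dp":[0,-0.17,-0.073],"turn":[0,0,0],"claw":-1},{"dp":[0,-0.27,-0.115],"turn":[0,0,0],"claw":-1},{"dp":[0,-0.37,-0.158],"turn":[0,0,0],"claw":-1}]';python3 -m inch '[{"dp":[0,0,0],"turn":[0,0,0],"claw":1},{"dp":[0,0,0],"turn":[0,0,0],"claw":1},{"dp":[0,0,0],"turn":[0,0,0],"claw":1},{"dp":[0,0,0],"turn":[0,0,0],"claw":1},{"dp":[0,0,0],"turn":[0,0,0],"claw":1}]';python3 -c "
from h import *
st();cap('top','t20.png'); crop('t20.png',200,90,360,210,5,'t20c.png')
crop('t20.png',240,130,310,230,6,'t20d.png')"
```

```text
clock: 18.7
ee_pos: [530.4, 39.9, 30.1]
tool_rot: [0.673, 0.712, 0.144, 0.137]
contact_force: [0.1, 0.2, 0.2]
gripper_width: 86.0
clock: 19.12
ee_pos: [533.0, 39.7, 31.2]
tool_rot: [0.673, 0.712, 0.144, 0.138]
contact_force: [0.1, -0.0, 0.0]
gripper_width: 25.5
t 19.12 tcp [533.   39.7  31.2] scr [-117.8    7.3   31.2] z [ 0.391  0.019 -0.92 ] x [-0.056  0.998 -0.003] F [ 0.1 -0.   0. ] w 25.5 q [-0.15  0.08  2.28  0.21  0.39 -1.96]
```

View pics/t20d.png

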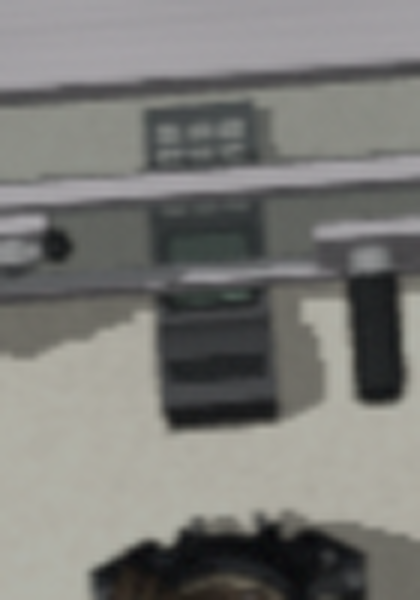

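```bash
python3 -c "
from h import *
T=lambda x,y:(x/6+240,y/6+130)
print([np.round(w2s(onz('top',T(*p),z)),1) for p,z in (((147,110),28),((255,102),28),((168,408),78),((278,402),78),((170,427),0),((278,418),0))])"
```

```text
[array([106.6,  34.9,  28. ]), array([106.7, -22.3,  28. ]), array([-62.7,  31. ,  78. ]), array([-63.6, -23.5,  78. ]), array([-58.9,  34.5,   0. ]), array([-58.1, -22.9,   0. ])]
```

```bash
python3 -m inch '[{"dp":[-0.005,0,0.02],"turn":[0,0,0],"claw":1},{"dp":[-0.005,0.06,0.046],"turn":[0,0,0],"claw":1},{"dp":[-0.005,0.12,0.072],"turn":[0,0,0],"claw":1},{"dp":[-0.005,0.16,0.09],"turn":[0,0,0],"claw":1},{"dp":[-0.005,0.19,0.101],"turn":[0,0,0],"claw":1}]';python3 -m inch '[{"dp":[0,0.03,0.013],"turn":[0,0,0],"claw":1},{"dp":[0,0.06,0.026],"turn":[0,0,0],"claw":1},{"dp":[0,0.09,0.039],"turn":[0,0,0],"claw":1},{"dp":[0,0.115,0.05],"turn":[0,0,0],"claw":1},{"dp":[0,0.135,0.058],"turn":[0,0,0],"claw":1}]';python3 -m inch '[{"dp":[0,0,0],"turn":[0,0,0],"claw":1}]';python3 -c "
from h import *
st();cap('top','t21.png'); crop('t21.png',240,130,310,230,6,'t21d.png')"
```

```text
clock: 19.58
ee_pos: [575.8, 41.2, 26.9]
tool_rot: [0.673, 0.712, 0.144, 0.138]
contact_force: [0.0, -0.4, 0.5]
gripper_width: 0.1
clock: 20.0
ee_pos: [604.0, 43.1, 26.4]
tool_rot: [0.673, 0.712, 0.144, 0.137]
contact_force: [-2.5, -0.4, -1.5]
gripper_width: 0.1
clock: 20.08
ee_pos: [604.7, 42.9, 26.9]
tool_rot: [0.673, 0.712, 0.144, 0.138]
contact_force: [-0.2, -0.4, -0.0]
gripper_width: 0.4
t 20.08 tcp [604.7  42.9  26.9] scr [-46.    6.5  26.9] z [ 0.391  0.02  -0.92 ] x [-0.056  0.998 -0.003] F [-0.2 -0.4 -0. ] w 0.4 q [-0.12  0.24  2.11  0.17  0.41 -1.9 ]
```

View pics/t21d.png

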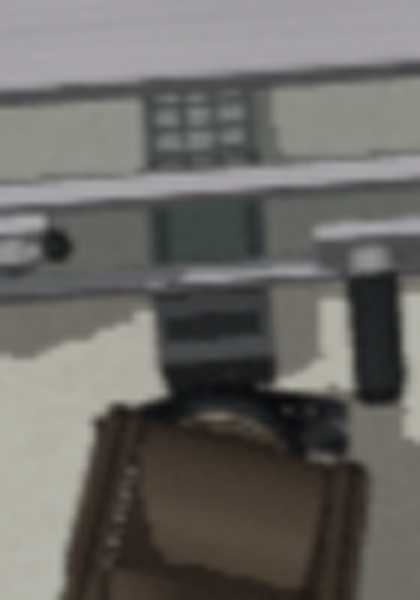

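```bash
python3 -m inch '[{"dp":[0,-0.18,-0.09],"turn":[0,0,0],"claw":1},{"dp":[0,-0.36,-0.18],"turn":[0,0,0],"claw":1},{"dp":[0,-0.4,-0.36],"turn":[0,0,0],"claw":1},{"dp":[0,-0.4,-0.54],"turn":[0,0,0],"claw":1},{"dp":[0,-0.4,-0.6],"turn":[0,0,0],"claw":1}]';python3 -m inch '[{"dp":[0,0,0],"turn":[0,0,0],"claw":1},{"dp":[0,0,0],"turn":[0,0,0],"claw":1}]';python3 -c "
from h import *
st();cap('top','t22.png'); crop('t22.png',240,130,310,230,6,'t22d.png'); cap('scene','s22.png')"
```

```text
clock: 20.55
ee_pos: [483.8, 36.2, 109.8]
tool_rot: [0.673, 0.712, 0.146, 0.141]
contact_force: [1.7, -0.6, 1.1]
gripper_width: -0.0
clock: 20.72
ee_pos: [484.4, 36.2, 107.3]
tool_rot: [0.673, 0.712, 0.145, 0.139]
contact_force: [-0.1, 0.0, -0.6]
gripper_width: 0.1
t 20.72 tcp [484.4  36.2 107.3] scr [-166.5    6.5  107.3] z [ 0.394  0.019 -0.919] x [-0.056  0.998 -0.003] F [-0.1  0.  -0.6] w 0.1 q [-0.18 -0.2   2.37  0.16  0.59 -1.93]
```

View pics/t22.png

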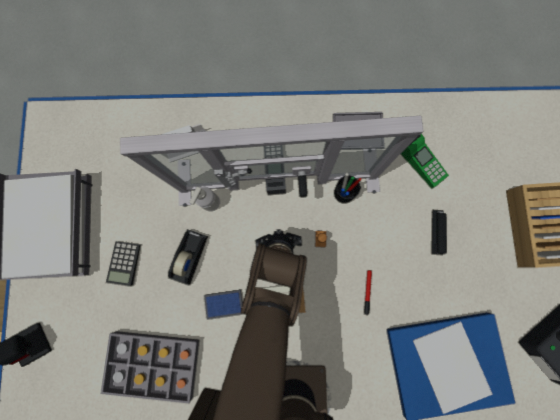

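View pics/t22d.png

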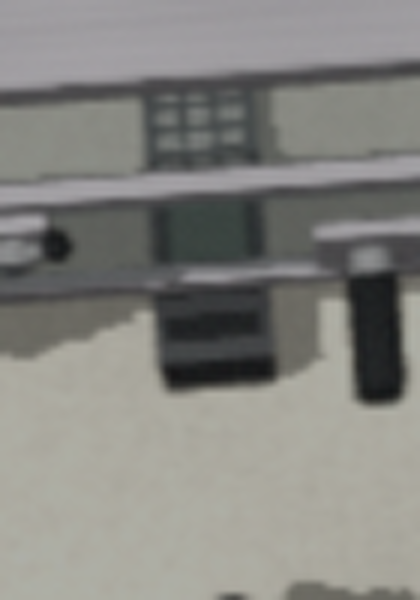

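View pics/s22.png

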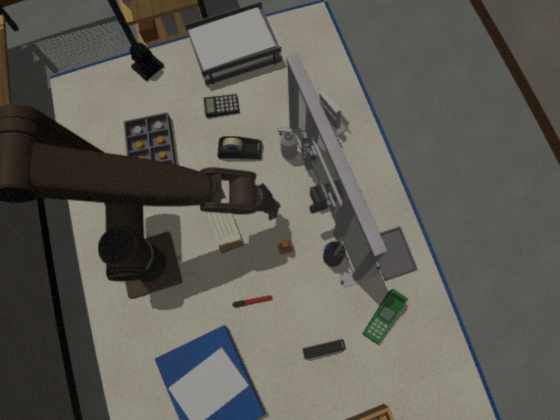

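```bash
python3 -c "
from h import *
T=lambda x,y:(x/6+240,y/6+130)
a=[w2s(onz('top',T(*p),z)) for p,z in (((168,371),78),((275,367),78),((170,388),0),((277,382),0))]
print(np.round(a,1)); print('hatch mid-bar/top unchanged vs t20:')
A=cv2.imread('pics/t20.png')[140:205,225:330].astype(int);B=cv2.imread('pics/t22.png')[140:205,225:330].astype(int);print((abs(A-B).max(2)>30).sum(axis=0).tolist())
A=cv2.imread('pics/top0.png').astype(int);B=cv2.imread('pics/t22.png').astype(int)
for n,(x0,y0,x1,y1) in dict(stamp=(312,226,332,250),cup=(333,172,365,205),bottle=(190,185,220,212),tape=(165,228,212,285),calc=(105,238,142,288),stapler=(428,208,450,256),pen=(360,268,375,315),green=(400,130,450,190)).items(): print(n,(abs(A-B)[y0:y1,x0:x1].max(2)>40).sum())
st()"
```

```text
[[-44.1  29.9  78. ]
 [-45.9 -23.2  78. ]
 [-37.9  33.2   0. ]
 [-38.7 -23.7   0. ]]
hatch mid-bar/top unchanged vs t20:
[0, 0, 0, 0, 0, 0, 0, 0, 0, 0, 0, 0, 0, 0, 0, 0, 0, 0, 0, 0, 0, 0, 0, 0, 0, 0, 0, 0, 0, 0, 0, 0, 0, 0, 0, 0, 0, 0, 0, 2, 2, 9, 12, 11, 10, 9, 9, 9, 10, 10, 9, 9, 12, 12, 14, 10, 10, 9, 10, 10, 7, 8, 7, 7, 7, 11, 11, 14, 7, 0, 0, 0, 0, 0, 0, 0, 0, 0, 0, 0, 0, 0, 0, 0, 0, 0, 0, 0, 0, 0, 0, 0, 0, 0, 0, 0, 0, 0, 0, 0, 0, 0, 0, 0, 0]
stamp 204
cup 0
bottle 0
tape 0
calc 0
stapler 0
pen 385
green 0
t 20.82 tcp [483.3  36.4 105.1] scr [-167.5    6.8  105.1] z [ 0.389  0.02  -0.921] x [-0.056  0.998 -0.002] F [-0.3 -0.9  0.8] w -0.0 q [-0.18 -0.2   2.37  0.16  0.59 -1.93]
```

```bash
python3 -c "
from h import *
a=cv2.imread('pics/top0.png')[215:325,300:390];b=cv2.imread('pics/t22.png')[215:325,300:390]
cv2.imwrite('pics/cmp.png',cv2.resize(np.hstack([a,b]),None,fx=4,fy=4,interpolation=cv2.INTER_CUBIC))"
```

```text
(no output)
```

View pics/cmp.png

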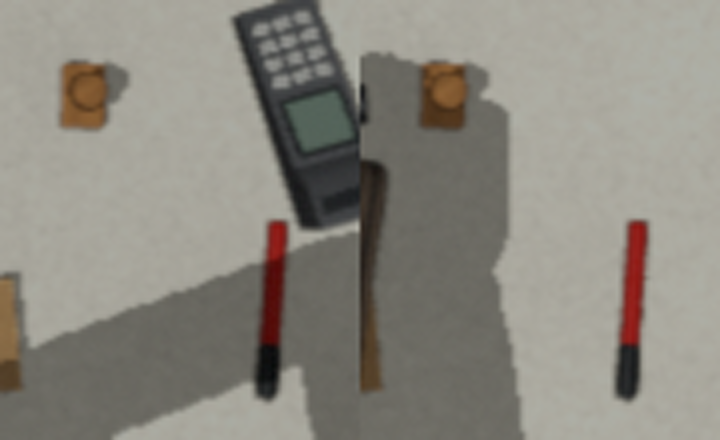

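The stamp and pen haven't moved; only the shadow on them changed. The terminal stands about 76% out and straight, the hatch is still up, and the arm is clear.

```bash
python3 -c "
from h import *
print(manip.finish_job()); "
```

```text
the job is handed in; nothing more can be done
None
```

The card terminal is out on the customer's side under the open hatch, and I handed the job in at about 21 s of the 72 s allowed.

- **Hatch:** I lifted it by its grip to about 112 mm and let it down. It came to rest at about 97 mm by the arm's own position reading, which is the third notch: the rack measured about 154 mm up for the first notch, putting the third at about 97 mm. It stayed up after I let go and through the rest of the job.
- **Disagreeing check:** one rough two-camera estimate of the hatch's top rim gave about 86 mm instead of 97. The second notch would be about 67 mm and the fourth 127 mm, so it still points to the third.
- **Terminal:** I lifted it over the stamp and set it down square in front of the hatch. I then slid it through flat, keys first, re-gripping once at the back end and finishing with a short push from behind. In the last picture its back end is about 41 mm on the staff side. That puts its centre about 44 mm past the screen, roughly 76% of it out, and it looks straight.
- **Other things on the counter:** comparing the first and last top pictures, the pen cup, bottle, tape dispenser, calculator, stapler and green look-alike are unchanged. The stamp and a loose red pen showed differences, but a closer look shows only the arm's shadow moved.

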